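Load check of a spring-balanced arm

TASK

Run the load check on the spring-balanced arm: with the arm still empty, set the range lever to the green 50-degree mark; then hang every check weight that stands on the bench in the comb at the end of the arm, one to a slot, lowering each slowly and letting go only once the arm has sunk and settled under it, so that the arm never drops. When all of them hang still, push the range lever fully over to the red mark at the far stop, and leave the other things on the bench where they are.

Things in the scene. Friction and masses are not known exactly. Their poses are not given: they have to be found in the camera images.
- weight_0_mid (a point): Check weight, 150-250 g, 120 mm tall, upright on the worktop; may be absent. From the bottom: brass drum 52 mm dia, 34 high; steel neck 10 mm dia to 72 mm; ribbed steel gripping head 30 mm dia, 72 to 120 mm. Round: yaw is of no matter. The point is its centre, 60 mm above its bottom, 12 mm below the underside of its head; z up along it
- weight_1_mid (a point): Check weight, 150-250 g, 120 mm tall, upright on the worktop; may be absent. From the bottom: brass drum 52 mm dia, 34 high; steel neck 10 mm dia to 72 mm; ribbed steel gripping head 30 mm dia, 72 to 120 mm. Round: yaw is of no matter. The point is its centre, 60 mm above its bottom, 12 mm below the underside of its head; z up along it
- weight_2_mid (a point): Check weight, 150-250 g, 120 mm tall, upright on the worktop; may be absent. From the bottom: brass drum 52 mm dia, 34 high; steel neck 10 mm dia to 72 mm; ribbed steel gripping head 30 mm dia, 72 to 120 mm. Round: yaw is of no matter. The point is its centre, 60 mm above its bottom, 12 mm below the underside of its head; z up along it
- balancer (a joint): Sinking angle (rad) of the spring-balanced arm: 0 at its upper stop, empty (the start), at most 0.75. Two aluminium links, 190 mm long, run from a blue head on a post at the back towards the robot. Each weight sinks it 0.07 to 0.2 rad (13 to 38 mm; spring rate about 65 N/m at the comb); let go suddenly, it drops fast and bounces; lowered at 20 mm/s it does not
- comb: Level aluminium comb at the arm's end, 194 mm wide, 6 mm thick, about 0.25 m up when empty; the arm is a parallelogram, so it stays level as it sinks. Three slots 64 mm apart, 18 mm wide, open towards the robot. Origin on its hinge, 45 mm behind and 14 mm below the slot points; x away from the robot, y left, z up. The links start here, below and behind the comb
- slot_0 (a point): Left slot of the comb, seen from the robot: where the axis of a hung weight belongs, on the comb's top face (it moves with the arm); x inwards along the slot, away from the robot, z up. The slot's end is 8 mm further in; its mouth is 22 mm the other way, where a yellow lip 10 mm high stands along the comb's front edge, 17 to 22 mm before the point
- slot_1 (a point): Middle slot, same frame and shape as slot_0. A weight goes in from the front: neck in the slot, drum below the comb, the underside of its head 14 to 26 mm above the comb's top face so that it passes over the lip; then it is lowered until its head rests on the comb and the arm has sunk under it
- slot_2 (a point): Right slot, seen from the robot; same frame and shape as slot_0
- lever (a joint): Range lever, rad: 0 leans 40 degrees from upright towards the robot (stop), 0.698 upright, 1.396 (80 degrees) at the far stop, leaning 40 degrees away from the robot. Starts at 0 to 0.3. Dial ticks every 10 degrees, a long green one at 50 degrees (0.873), a long red one at 80. It stays where it is left (1.5 N at the ball moves it) and does not alter the arm's motion
- lever_ball (a point): Centre of the red ball, 23 mm in diameter, at the end of the range lever, 95 mm from its pivot; the steel shaft is 10 mm thick. The frame's y axis lies along the pivot
- lever_hinge (a point): Pivot of the range lever, 45 mm above the worktop, in a loose 1.8 kg grey base (lever_base), 110 by 75 mm, with two white dials of 42 mm radius at its sides. x points in the direction in which the lever goes over (away from the robot), y along the pivot axis
- bench_timer: White bench timer with a red knob, 62x62x38 mm, bystander; origin at the centre of its underside
- sample_pot: White sample pot with cream lid, 37 mm in diameter, 42 mm high, bystander; origin at the centre of its underside
- reagent_small: Small white reagent bottle with a white cap, 48 mm in diameter, 75 mm high, bystander; origin at the centre of its underside
- marker_black: Black marker pen, 132 mm long, lying flat, bystander; origin at the middle of its underside
There are look-alikes about, which are no part of the job. What is shaped like the part that bears weight_0_mid but orange or pink is not meant. Leave any turquoise look-alike of the part that bears weight_2_mid alone.

How it is judged:
By the outcome, as a careful person would: the job done as asked, in the order asked, and still so for the second after the job is handed in, with the robot touching nothing.
Of weight_0, weight_1, weight_2 only 2 to 3 are there at a start; the rules pass over those that are not, and their reading is None.
At some moment in a run one of lever_base may be knocked a few centimetres aside while the robot is not near it.
It also fails if it takes over 210 s, if anything falls off the work surface, if the arm or the gripper's body presses on something with over 40 N, if the wrist force passes 120 N, or if a joint passes its speed limit or range.

ROBOT

A 7-joint arm with a two-finger parallel gripper is mounted at the origin on a cart in front of the work surface, level with it; the furniture and walls round the work are solid. World frame = base frame: x ahead of the robot, y to its left, z up, the work surface at z = 0. Lengths are in m, angles in rad, forces in N, time in s.
With the tool pointing down it reaches from about 0.4 to 0.85 m from the base axis. Payload 6.9 kg.
Tool frame: the origin (TCP) lies on the centre line of the jaws, within the pads' length; the fingertips stand 11 mm ahead of it and the grasp point (between the pads) lies 8 mm behind it; z points along the fingers, y is the direction in which the jaws open and shut (so a half turn about z gives the same grasp; the last joint's range is limited). The gripper opens to 85 mm and grips with 20 to 120 N. Pads are 22 mm wide; open, the fingers measure 114 mm over their backs; the gripper's body (76 mm by 85 mm) begins 54 mm behind the grasp point. The pads swing forward as they close: fully open they stand 13 mm farther back than shut.
Start: joints at [-1.194, 0.507, -0.238, 1.5, 0.126, 1.149, -0.155], TCP at [0.168, 0.602, 0.21] pointing down, gripper open.
Joint ranges: [-3.08, 3.08], [-0.24, 2.05], [-1.43, 1.35], [0, 2.5], [-1.52, 4.66], [0.17, 1.96], [-2.89, 2.89]. Speed limits (rad/s): [2.39, 2.39, 3.14, 3.14, 3.14, 3.14, 3.14].

INTERFACE

Orientations are given as a 3x3 rotation matrix whose columns are the frame's x, y, z axes.
In Python, from plant import sensors, viewer, ticket gives the robot as it stands.
- The arm moves only by the tool arm_command, never from a script. Its argument "commands" is a list of rows, each an object of numbers: "hand": the finger opening in mm, from 0 to 85.4; "tx", "ty", "tz": the shift along the tool's x, y, z in mm; "turn": the turn about the tool's z in rad. In form: [{"hand": .., "tx": .., "ty": .., "tz": .., "turn": ..}, ...]. A call has 1 to 12 rows; each row shifts and turns the commanded pose from where the row before left it, along the tool's axes as they then stand; what a row does not reach is not made up. A row lasts 1/12 s, in which the tool goes at most 41.7 mm and 7.16 degrees, less where a joint would pass 70% of its speed; a pose out of reach is approached as far as the arm can. A call is refused whole if a number of a shift passes 41.7 or a number of a turn 0.125, either way. A call with a gripper value outside its range is refused whole. The fingers move at their own pace and stop on an object; "grip_force" is the grip in N (left out, the last holds). Time passes only in rows, so rows that do not move let the fingers close. It gives the time, the measured TCP pose, the force and the opening at its end, in the units of the state.
- sensors.state(): the state, without advancing time (a new reading comes with each control period).
- viewer.camera(name): name is "scene" or "side" or "wrist"; returns a dict with "image" (420x560x3 uint8, blue, green, red), "fx", "fy", "cx", "cy" (pixels), "R" (3x3) and "t" (3): a world point X has camera coordinates R X + t; the wrist camera has in their place "hand_eye" (4x4, takes a point from camera to tool coordinates, whose origin is the TCP and whose axes are the flange's). Camera axes: x right, y down, z forward; pixel columns grow to the right and rows downward; lengths in m; the calibration is good to about 2 mm. The wrist camera is an equidistant fisheye: a pixel r from the principal point sees the ray r / f radians off the axis. A picture is of the moment at which its call begins: read the wrist's pose just before it. There is no depth.
- ticket.finish_job(): hands the job in, once; it reports no verdict.
Trained networks look in the newest picture that a camera, given by its name, has taken for a name from the list of things; names that differ only in an ending like _2 or _b are one class to them, and where a whole thing is asked for, a point or a joint stands for the part that bears it (a point fixed in the world has none). Each returns a list of dicts, best first, with "p" (0 to 1); they miss things now and then, are a little off and sometimes report something else, mostly with a low value. They report only what shows in the picture. A call takes as long as a camera call. They do not tell look-alikes from the thing itself.
- viewer.boxes_of(camera, name): "pixel" ([column, row] in pixels, amid what is visible of it).
The state is a dict: "time": time; "q": joint angles; "dq": joint speeds; "tau": joint torques, N m; "tool_pos": TCP position; "orientation": TCP orientation; "ft_force": force on the tool from outside, world axes, zero at the start; "wrist_torque": the same for the moment, N m; "width": finger opening in m.
Only numpy, scipy, OpenCV 4.12 (cv2) and the standard library are available. Lean on these libraries where they do the work, as an engineer would, in place of code of your own. Each camera call takes 0.05 s, during which the arm holds its last target. There are 200 camera calls.

## Working session

There is one attempt and no reset: what is moved stays moved. The work goes in short steps, Python scripts to look and compute and a tool call to move; the robot and the scene stay as the last step left them, time stands still between calls to the robot, and variables do not carry over. Pictures are saved under pics/ and viewed, on a budget of 14 in all, crops included, one or two more only if the job needs it, and the job is handed in when it is done.

Besides the shell and the picture viewer there is one more tool, called after "Request:" by a JSON object that holds its "api" and its "payload", one argument or row to a line. arm_command: Moves the arm, as the interface text tells. Its arguments: {"type":"object","properties":{"commands":{"type":"array"},"grip_force":{"type":"number"}},"required":["commands"]}

```bash
ls; mkdir -p pics; cat > h.py <<'E'
import numpy as np, cv2
from plant import sensors, viewer, ticket
def ray(c,px):
    d=np.array([(px[0]-c['cx'])/c['fx'],(px[1]-c['cy'])/c['fy'],1.]);R=np.array(c['R']);t=np.array(c['t'])
    return -R.T@t, R.T@d
def onz(c,px,z):
    o,d=ray(c,px); return o+d*(z-o[2])/d[2]
def proj(c,X):
    p=np.array(c['R'])@np.array(X)+np.array(c['t']); return np.array([c['fx']*p[0]/p[2]+c['cx'],c['fy']*p[1]/p[2]+c['cy']])
def tri(c1,p1,c2,p2):
    o1,d1=ray(c1,p1);o2,d2=ray(c2,p2);A=np.stack([d1,-d2],1)
    s=np.linalg.lstsq(A,o2-o1,rcond=None)[0];a=o1+d1*s[0];b=o2+d2*s[1];return (a+b)/2,np.linalg.norm(a-b)
def wray(c,st,px):
    u=np.array([px[0]-c['cx'],px[1]-c['cy']])/np.array([c['fx'],c['fy']]);r=np.hypot(*u)
    d=np.array([*(u/max(r,1e-9)*np.sin(r)),np.cos(r)]);H=np.array(c['hand_eye']);Rt=np.array(st['orientation'])
    return np.array(st['tool_pos'])+Rt@H[:3,3], Rt@H[:3,:3]@d
def wz(c,st,px,z):
    o,d=wray(c,st,px);return o+d*(z-o[2])/d[2]
E
cat > a.py <<'E'
from h import *
np.set_printoptions(precision=4,suppress=True)
s=sensors.state();print(s['time'],s['tool_pos'],np.array(s['orientation']).tolist(),s['width'])
for n in ['scene','side']:
    c=viewer.camera(n);cv2.imwrite(f'pics/{n}0.png',c['image'])
    print(n,c['fx'],c['cx'],c['cy'],-np.array(c['R']).T@np.array(c['t']))
    for o in ['weight_0_mid','slot_0','slot_1','comb','lever_ball','lever_hinge','bench_timer','sample_pot','reagent_small','marker_black']:
        print(o,[(np.round(b['pixel']).tolist(),round(b['p'],2)) for b in viewer.boxes_of(n,o)])
E
python3 a.py
```

```text
pics
0.0 [0.1677 0.6015 0.2087] [[-0.9632965632959658, 0.26843911228389683, -0.00041729895108409893], [0.26843942533701803, 0.9632949077359312, -0.0017876394367006953], [-7.789038888876192e-05, -0.001834046416408833, -0.9999983151019955]] 0.085307440902337
scene 401.4376807172676 277.48095809257063 206.72940833962264 [-0.0875 -0.3664  1.0269]
weight_0_mid [([169.0, 235.0], 0.77), ([192.0, 252.0], 0.64), ([201.0, 222.0], 0.56)]
slot_0 [([297.0, 196.0], 0.84)]
slot_1 [([297.0, 196.0], 0.84)]
comb [([297.0, 194.0], 0.69)]
lever_ball [([346.0, 271.0], 0.61), ([206.0, 187.0], 0.39)]
lever_hinge [([350.0, 276.0], 0.98)]
bench_timer [([278.0, 284.0], 0.63), ([347.0, 270.0], 0.43)]
sample_pot [([401.0, 241.0], 0.53)]
reagent_small [([370.0, 225.0], 0.76)]
marker_black [([227.0, 260.0], 0.6)]
side 507.0807426932613 285.9750780918251 214.578191710906 [0.5594 1.3284 1.271 ]
weight_0_mid [([341.0, 264.0], 0.77), ([349.0, 290.0], 0.69), ([318.0, 280.0], 0.55)]
slot_0 [([290.0, 184.0], 0.61)]
slot_1 [([290.0, 184.0], 0.61)]
comb [([288.0, 185.0], 0.7), ([294.0, 185.0], 0.64)]
lever_ball [([310.0, 178.0], 0.37)]
lever_hinge [([308.0, 200.0], 0.64)]
bench_timer [([328.0, 222.0], 0.78)]
sample_pot [([255.0, 182.0], 0.52)]
reagent_small []
marker_black []
```

```bash
python3 - <<'E'
import cv2
a=cv2.imread('pics/scene0.png')[140:330,130:430];b=cv2.imread('pics/side0.png')[120:320,200:420]
cv2.imwrite('pics/s1.png',cv2.resize(a,None,fx=2.6,fy=2.6,interpolation=2))
cv2.imwrite('pics/s2.png',cv2.resize(b,None,fx=2.9,fy=2.9,interpolation=2))
E
```

```text
(no output)
```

View pics/s1.png

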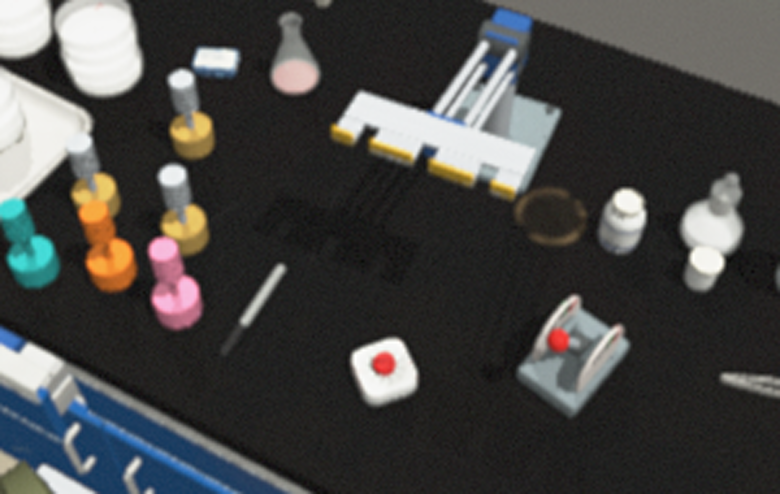

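View pics/s2.png

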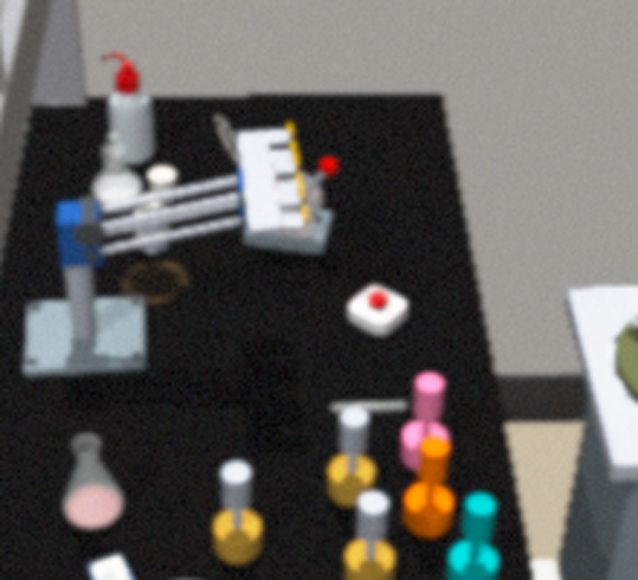

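The pictures show three brass weights: scene crop heads at (183,78), (82,145) and (174,176). The orange, pink and turquoise ones are look-alikes. The lever ball is at (558,341), and the comb's yellow lip runs from (335,133) to (515,190).

```bash
cat > b.py <<'E'
from h import *
np.set_printoptions(precision=4,suppress=True)
c=viewer.camera('scene');d=viewer.camera('side')
f=lambda p:(p[0]/2.6+130,p[1]/2.6+140)
g=lambda p:(p[0]/2.9+200,p[1]/2.9+120)
for n,p,q in [('A',(183,78),(236,471)),('B',(82,145),(374,503)),('C',(174,176),(354,417)),('pink',(163,247),(430,384)),('orange',(95,212),(435,447)),('ball',(558,341),(329,165)),('lipL',(335,133),(304,222)),('lipR',(515,190),(291,126)),('combBL',(360,92),(245,229)),('combBR',(535,150),(242,135)),('timer',(384,362),(377,300))]:
    print(n,tri(c,f(p),d,g(q)),onz(c,f(p),.12),onz(d,g(q),.12))
for n,p in [('near-left',(519,373)),('near-right',(573,413)),('far right',(629,347)),('dialLtop',(575,298)),('dialRtop',(620,328))]: print(n,onz(c,f(p),.02), onz(c,f(p),.087))
for n,p in [('penend',(225,350)),('penend',(283,267)),('timer',(384,362))]:print(n,onz(c,f(p),.02))
E
python3 b.py
```

```text
A (array([0.5878, 0.272 , 0.1199]), np.float64(0.008529770690763144)) [0.5926 0.2714 0.12  ] [0.5842 0.2751 0.12  ]
B (array([0.4458, 0.3147, 0.1154]), np.float64(0.009176381702520288)) [0.4478 0.3104 0.12  ] [0.4423 0.3214 0.12  ]
C (array([0.4584, 0.1927, 0.1172]), np.float64(0.007171256859746798)) [0.4605 0.1903 0.12  ] [0.4556 0.1979 0.12  ]
pink (array([0.371 , 0.1446, 0.1192]), np.float64(0.007886417947647143)) [0.3746 0.1432 0.12  ] [0.3678 0.1479 0.12  ]
orange (array([0.3749, 0.239 , 0.1172]), np.float64(0.008053782162418211)) [0.3775 0.2362 0.12  ] [0.3719 0.244  0.12  ]
ball (array([ 0.4637, -0.27  ,  0.1235]), np.float64(0.0047448125008388966)) [ 0.4684 -0.2704  0.12  ] [ 0.4616 -0.2726  0.12  ]
lipL (array([0.5072, 0.006 , 0.2426]), np.float64(0.004536371278639473)) [0.6032 0.0638 0.12  ] [ 0.4989 -0.1493  0.12  ]
lipR (array([ 0.5191, -0.1835,  0.2478]), np.float64(0.009762512723837546)) [ 0.6252 -0.155   0.12  ] [ 0.51  -0.366  0.12 ]
combBL (array([0.5736, 0.0134, 0.2388]), np.float64(0.0026514248086870825)) [0.6751 0.0704 0.12  ] [ 0.5741 -0.1364  0.12  ]
combBR (array([ 0.5804, -0.1784,  0.2398]), np.float64(0.01189045614689494)) [ 0.6904 -0.1514  0.12  ] [ 0.5779 -0.3457  0.12  ]
timer (array([ 0.4078, -0.1043,  0.0281]), np.float64(0.005758358254496699)) [ 0.3649 -0.1291  0.12  ] [0.4168 0.0037 0.12  ]
near-left [ 0.4726 -0.2378  0.02  ] [ 0.4353 -0.2464  0.087 ]
near-right [ 0.4563 -0.3068  0.02  ] [ 0.4201 -0.3108  0.087 ]
far right [ 0.56   -0.3316  0.02  ] [ 0.5169 -0.334   0.087 ]
dialLtop [ 0.5914 -0.2556  0.02  ] [ 0.5462 -0.2629  0.087 ]
dialRtop [ 0.5783 -0.3145  0.02  ] [ 0.534 -0.318  0.087]
penend [0.3448 0.0575 0.02  ]
penend [0.4689 0.0597 0.02  ]
timer [ 0.4148 -0.103   0.02  ]
```

Request:
{"api": "arm_command", "payload": {
  "commands": [
    {"tx": -32.2, "ty": -19.9, "tz": -10},
    {"tx": -32.2, "ty": -19.9, "tz": -10},
    {"tx": -32.2, "ty": -19.9, "tz": -10},
    {"tx": -32.2, "ty": -19.9, "tz": -10},
    {"tx": -32.2, "ty": -19.9, "tz": -10},
    {"tx": -32.2, "ty": -19.9, "tz": -10},
    {"tx": -32.2, "ty": -19.9, "tz": -10},
    {"tx": -32.2, "ty": -19.9, "tz": -10},
    {"tx": -32.2, "ty": -19.9, "tz": -10}
  ]
}}

```text
invalid input
```

Request:
{"api": "arm_command", "payload": {
  "commands": [
    {"tx": -12.6, "ty": -38},
    {"tx": -12.6, "ty": -38},
    {"tx": -12.6, "ty": -38},
    {"tx": -12.6, "ty": -38},
    {"tx": -12.6, "ty": -38},
    {"tx": -12.6, "ty": -38},
    {"tx": -12.6, "ty": -38},
    {"tx": -12.6, "ty": -38},
    {"tx": -12.6, "ty": -38},
    {"tx": -12.6, "ty": -38}
  ]
}}

```text
invalid input
```

Request:
{"api": "arm_command", "payload": {
  "commands": [
    {"tx": -16.9, "ty": -33.4},
    {"tx": -16.9, "ty": -33.4},
    {"tx": -16.9, "ty": -33.4},
    {"tx": -16.9, "ty": -33.4},
    {"tx": -16.9, "ty": -33.4},
    {"tx": -16.9, "ty": -33.4},
    {},
    {}
  ]
}}

```text
invalid input
```

```bash
cat > w.py <<'E'
from h import *
import sys
np.set_printoptions(precision=4,suppress=True)
s=sensors.state();c=viewer.camera('wrist');cv2.imwrite(f'pics/{sys.argv[1]}.png',c['image'])
print(s['time'],s['tool_pos'],np.array(s['orientation']),s['ft_force'],s['width'])
print(c['fx'],c['cx'],c['cy'],np.array(c['hand_eye']))
for o in sys.argv[2:]: print(o,[(np.round(b['pixel']).tolist(),round(b['p'],2)) for b in viewer.boxes_of('wrist',o)])
E
python3 w.py w1 lever_ball lever_hinge slot_0
```

```text
1.2 [0.1678 0.602  0.2096] [[-0.9633  0.2684 -0.0001]
 [ 0.2684  0.9633 -0.    ]
 [ 0.     -0.     -1.    ]] [-0.1402  0.2107 -1.0644] 0.08525607486421768
325.19226210127806 276.0958756136869 212.17513282838144 [[-0.0011 -0.958  -0.2868  0.0731]
 [ 1.     -0.0011  0.     -0.0005]
 [-0.0003 -0.2868  0.958  -0.165 ]
 [ 0.      0.      0.      1.    ]]
lever_ball []
lever_hinge [([0.0, 402.0], 0.6)]
slot_0 []
```

View pics/w1.png

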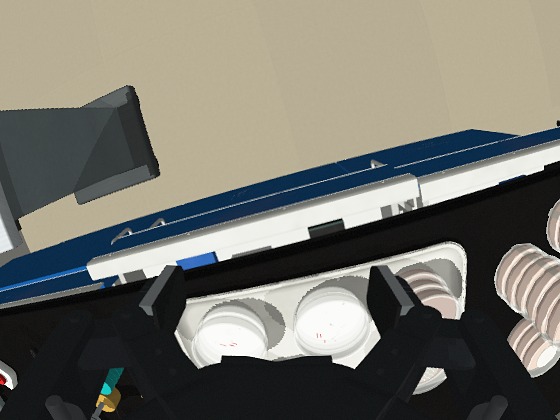

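The call was refused because every row needs all the keys. The view shows only the tray, as the arm has not moved.

Request:
{"api": "arm_command", "payload": {
  "commands": [
    {"hand": 60, "tx": -32.2, "ty": -19.9, "tz": -10, "turn": 0},
    {"hand": 60, "tx": -32.2, "ty": -19.9, "tz": -10, "turn": 0},
    {"hand": 60, "tx": -32.2, "ty": -19.9, "tz": -10, "turn": 0},
    {"hand": 60, "tx": -32.2, "ty": -19.9, "tz": -10, "turn": 0},
    {"hand": 60, "tx": -32.2, "ty": -19.9, "tz": -10, "turn": 0},
    {"hand": 60, "tx": -32.2, "ty": -19.9, "tz": -10, "turn": 0},
    {"hand": 60, "tx": -32.2, "ty": -19.9, "tz": -10, "turn": 0},
    {"hand": 60, "tx": -32.2, "ty": -19.9, "tz": -10, "turn": 0},
    {"hand": 60, "tx": -32.2, "ty": -19.9, "tz": -10, "turn": 0}
  ],
  "grip_force": 20
}}

```text
time: 2.15
tool_pos: [0.3998, 0.3501, 0.3004]
orientation: [[-0.963, 0.268, 0.0], [0.268, 0.963, 0.0], [-0.0, 0.0, -1.0]]
ft_force: [0.6, -0.1, 0.6]
width: 0.0602
```

Request:
{"api": "arm_command", "payload": {
  "commands": [
    {"hand": 60, "tx": -12.6, "ty": -38, "tz": 0, "turn": 0},
    {"hand": 60, "tx": -12.6, "ty": -38, "tz": 0, "turn": 0},
    {"hand": 60, "tx": -12.6, "ty": -38, "tz": 0, "turn": 0},
    {"hand": 60, "tx": -12.6, "ty": -38, "tz": 0, "turn": 0},
    {"hand": 60, "tx": -12.6, "ty": -38, "tz": 0, "turn": 0},
    {"hand": 60, "tx": -12.6, "ty": -38, "tz": 0, "turn": 0},
    {"hand": 60, "tx": -12.6, "ty": -38, "tz": 0, "turn": 0},
    {"hand": 60, "tx": -12.6, "ty": -38, "tz": 0, "turn": 0},
    {"hand": 60, "tx": -12.6, "ty": -38, "tz": 0, "turn": 0},
    {"hand": 60, "tx": -12.6, "ty": -38, "tz": 0, "turn": 0}
  ]
}}

```text
time: 2.98
tool_pos: [0.4179, -0.0501, 0.3]
orientation: [[-0.963, 0.268, 0.001], [0.268, 0.963, 0.0], [-0.001, 0.0, -1.0]]
ft_force: [1.1, 0.0, 0.1]
width: 0.0598
```

Request:
{"api": "arm_command", "payload": {
  "commands": [
    {"hand": 60, "tx": -16.9, "ty": -33.4, "tz": 0, "turn": 0},
    {"hand": 60, "tx": -16.9, "ty": -33.4, "tz": 0, "turn": 0},
    {"hand": 60, "tx": -16.9, "ty": -33.4, "tz": 0, "turn": 0},
    {"hand": 60, "tx": -16.9, "ty": -33.4, "tz": 0, "turn": 0},
    {"hand": 60, "tx": -16.9, "ty": -33.4, "tz": 0, "turn": 0},
    {"hand": 60, "tx": -16.9, "ty": -33.4, "tz": 0, "turn": 0},
    {"hand": 60, "tx": 0, "ty": 0, "tz": 0, "turn": 0},
    {"hand": 60, "tx": 0, "ty": 0, "tz": 0, "turn": 0}
  ]
}}

```text
time: 3.65
tool_pos: [0.4616, -0.2704, 0.299]
orientation: [[-0.962, 0.272, -0.001], [0.272, 0.962, -0.0], [0.001, -0.001, -1.0]]
ft_force: [1.1, 1.0, 0.5]
width: 0.0601
```

```bash
python3 w.py w2 lever_ball lever_hinge slot_0
```

```text
3.65 [ 0.4616 -0.2704  0.299 ] [[-0.9622  0.2723 -0.001 ]
 [ 0.2723  0.9622 -0.0004]
 [ 0.0009 -0.0007 -1.    ]] [1.1148 0.9601 0.4904] 0.060104340880090826
325.19226210127806 276.0958756136869 212.17513282838144 [[-0.0011 -0.958  -0.2868  0.0731]
 [ 1.     -0.0011  0.     -0.0005]
 [-0.0003 -0.2868  0.958  -0.165 ]
 [ 0.      0.      0.      1.    ]]
lever_ball [([279.0, 203.0], 0.94)]
lever_hinge [([282.0, 207.0], 0.67), ([485.0, 256.0], 0.63), ([321.0, 319.0], 0.46)]
slot_0 [([480.0, 257.0], 0.95)]
```

View pics/w2.png

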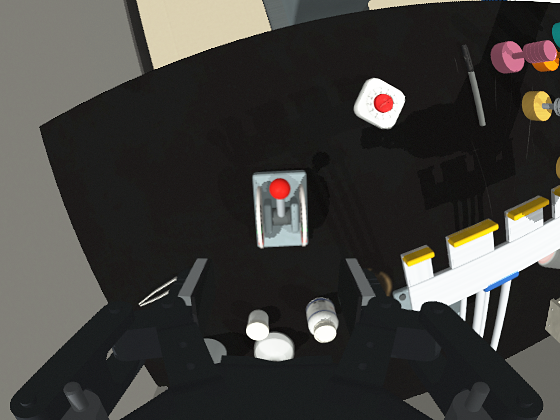

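The ball is at (280,188), the base corners are (254,173), (305,173), (309,246) and (257,246), and the comb slots are at right.

```bash
python3 - <<'E'
from h import *
np.set_printoptions(precision=4,suppress=True)
s=sensors.state();c=viewer.camera('wrist')
im=cv2.cvtColor(c['image'],cv2.COLOR_BGR2HSV)
m=((im[...,0]<8)|(im[...,0]>172))&(im[...,1]>170)&(im[...,2]>90)
n,l,st,ce=cv2.connectedComponentsWithStats(m.astype(np.uint8))
for i in range(1,n):
    if st[i,4]>30: print(st[i],ce[i],wz(c,s,ce[i],.123))
for p in [(254,173),(305,173),(309,246),(257,246)]: print(wz(c,s,p,.0),wz(c,s,p,.02))
for p in [(403,263),(433,258),(449,244),(497,232),(508,222),(547,208)]: print(wz(c,s,p,.26),wz(c,s,p,.25))
E
```

```text
[371  95  19  18 275] [379.9745 103.2909] [ 0.4031 -0.1357  0.123 ]
[266 179  20  20 324] [275.3302 188.4568] [ 0.4645 -0.2687  0.123 ]
[ 0.4602 -0.2997  0.    ] [ 0.4573 -0.2975  0.02  ]
[ 0.48   -0.2284  0.    ] [ 0.4762 -0.2293  0.02  ]
[ 0.5923 -0.2502  0.    ] [ 0.5837 -0.2501  0.02  ]
[ 0.5706 -0.3278  0.    ] [ 0.5629 -0.3243  0.02  ]
[ 0.5134 -0.1846  0.26  ] [ 0.5193 -0.1815  0.25  ]
[ 0.5172 -0.1598  0.26  ] [ 0.5233 -0.1555  0.25  ]
[ 0.5099 -0.1451  0.26  ] [ 0.5157 -0.1401  0.25  ]
[ 0.5141 -0.0982  0.26  ] [ 0.5201 -0.0909  0.25  ]
[ 0.5089 -0.086   0.26  ] [ 0.5146 -0.0781  0.25  ]
[ 0.5099 -0.0374  0.26  ] [ 0.5157 -0.0272  0.25  ]
```

Request:
{"api": "arm_command", "payload": {
  "commands": [
    {"hand": 55, "tx": -2.3, "ty": 2.4, "tz": 34, "turn": 0},
    {"hand": 55, "tx": 0, "ty": 0, "tz": 34, "turn": 0},
    {"hand": 55, "tx": 0, "ty": 0, "tz": 34, "turn": 0},
    {"hand": 55, "tx": 0, "ty": 0, "tz": 34, "turn": 0},
    {"hand": 55, "tx": 0, "ty": 0, "tz": 30, "turn": 0},
    {"hand": 55, "tx": 0, "ty": 0, "tz": 18, "turn": 0},
    {"hand": 55, "tx": 0, "ty": 0, "tz": 0, "turn": 0},
    {"hand": 20, "tx": 0, "ty": 0, "tz": 0, "turn": 0},
    {"hand": 20, "tx": 0, "ty": 0, "tz": 0, "turn": 0},
    {"hand": 20, "tx": 0, "ty": 0, "tz": 0, "turn": 0},
    {"hand": 20, "tx": 0, "ty": 0, "tz": 0, "turn": 0},
    {"hand": 20, "tx": 0, "ty": 0, "tz": 0, "turn": 0}
  ],
  "grip_force": 20
}}

```text
time: 4.9
tool_pos: [0.4656, -0.267, 0.1168]
orientation: [[-0.963, 0.268, 0.002], [0.268, 0.963, -0.001], [-0.002, -0.0, -1.0]]
ft_force: [0.0, 0.8, -0.5]
width: 0.0198
```

Request:
{"api": "arm_command", "payload": {
  "commands": [
    {"hand": 10, "tx": 0, "ty": 0, "tz": 0, "turn": 0},
    {"hand": 10, "tx": 0, "ty": 0, "tz": 0, "turn": 0}
  ]
}}

```text
time: 5.07
tool_pos: [0.4651, -0.2668, 0.116]
orientation: [[-0.963, 0.269, 0.001], [0.269, 0.963, -0.0], [-0.001, -0.0, -1.0]]
ft_force: [0.3, 0.1, 0.2]
width: 0.0097
```

```bash
python3 w.py w3 lever_ball|tail -1
```

```text
lever_ball [([274.0, 262.0], 0.74)]
```

View pics/w3.png

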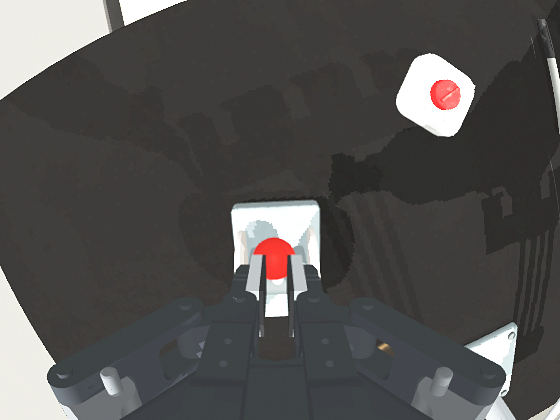

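The closed fingertips at (262–293,257) have missed: the ball at (274,258) sits on the robot side of them or below.

```bash
cat >> h.py <<'E'
def wproj(c,st,X):
    H=np.array(c['hand_eye']);Rt=np.array(st['orientation'])
    p=H[:3,:3].T@(Rt.T@(np.array(X)-np.array(st['tool_pos']))-H[:3,3])
    th=np.arctan2(np.hypot(p[0],p[1]),p[2]);u=p[:2]/np.hypot(p[0],p[1])*th
    return u*np.array([c['fx'],c['fy']])+np.array([c['cx'],c['cy']])
E
python3 - <<'E'
from h import *
np.set_printoptions(precision=4,suppress=True)
s=sensors.state();c=viewer.camera('wrist')
T=np.array(s['tool_pos']);print('tcp',wproj(c,s,T),'tip',wproj(c,s,T+[0,0,-.011]))
for z in (.09,.1,.11,.12,.123): print(z,wz(c,s,(274,258),z))
m=c['image'];m=(m[...,2]>150)&(m[...,1]<90)&(m[...,0]<90)
n,l,st,ce=cv2.connectedComponentsWithStats(m.astype(np.uint8));print([(a,b) for a,b in zip(st,ce) if 50<a[4]<9999])
for p in [(232,203),(319,202)]: print(wz(c,s,p,0),wz(c,s,p,.02))
a=viewer.camera('scene');b=viewer.camera('side')
for k in (a,b):
    m=k['image'];m=(m[...,2]>150)&(m[...,1]<90)&(m[...,0]<90)
    n,l,st,ce=cv2.connectedComponentsWithStats(m.astype(np.uint8));print([(a,b) for a,b in zip(st,ce) if 8<a[4]<9999])
E
```

```text
tcp [277.1142 253.2827] tip [277.0541 245.6701]
0.09 [ 0.4787 -0.2726  0.09  ]
0.1 [ 0.4743 -0.2713  0.1   ]
0.11 [ 0.4699 -0.27    0.11  ]
0.12 [ 0.4655 -0.2687  0.12  ]
0.123 [ 0.4641 -0.2683  0.123 ]
[(array([430,  80,  21,  30, 163], dtype=int32), array([435.9632,  94.7239])), (array([ 254,  238,   40,   42, 1004], dtype=int32), array([274.7839, 256.9821]))]
[ 0.4564 -0.3061  0.    ] [ 0.452  -0.3019  0.02  ]
[ 0.4766 -0.2305  0.    ] [ 0.4708 -0.2318  0.02  ]
[(array([448, 216,  31,  16, 159], dtype=int32), array([458.4465, 221.5535])), (array([274, 277,   7,   7,  42], dtype=int32), array([277.0238, 279.7857]))]
[(array([240, 141,   8,  11,  60], dtype=int32), array([243.35, 146.4 ])), (array([311, 177,   4,   3,   9], dtype=int32), array([312.4444, 177.6667])), (array([328, 222,   5,   4,  16], dtype=int32), array([330. , 223.5])), (array([344, 276,  11,  12,  69], dtype=int32), array([348.2174, 281.5507])), (array([340, 295,  16,   9,  68], dtype=int32), array([347.7647, 299.2206]))]
```

```bash
python3 - <<'E'
import cv2
a=cv2.imread('pics/w3.png')[190:350,200:350];cv2.imwrite('pics/w3c.png',cv2.resize(a,None,fx=3.7,fy=3.7,interpolation=2))
E
```

```text
(no output)
```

View pics/w3c.png

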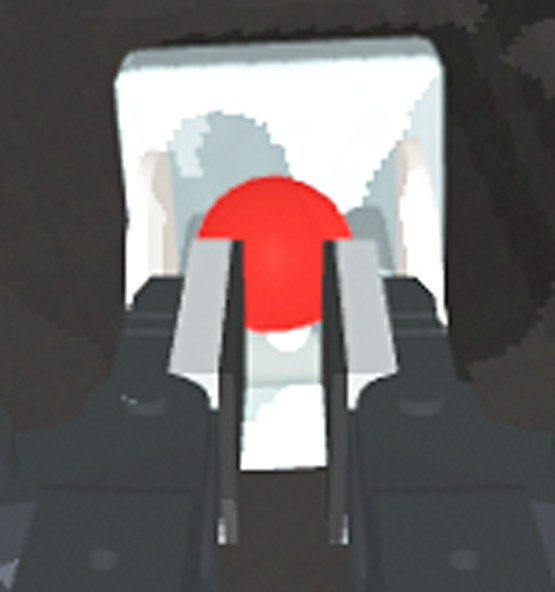

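The crop shows the fingertips above the ball, with their lower edges at row 255. They end about 35 mm short of where I assumed, so I'll open, go lower and close again.

Request:
{"api": "arm_command", "payload": {
  "commands": [
    {"hand": 45, "tx": 0, "ty": 0, "tz": 0, "turn": 0},
    {"hand": 45, "tx": 0, "ty": 0, "tz": 0, "turn": 0},
    {"hand": 45, "tx": 0, "ty": 0, "tz": 0, "turn": 0},
    {"hand": 45, "tx": 0, "ty": -1, "tz": 10, "turn": 0},
    {"hand": 45, "tx": 0, "ty": 0, "tz": 10, "turn": 0},
    {"hand": 45, "tx": 0, "ty": 0, "tz": 10, "turn": 0},
    {"hand": 15, "tx": 0, "ty": 0, "tz": 0, "turn": 0},
    {"hand": 15, "tx": 0, "ty": 0, "tz": 0, "turn": 0},
    {"hand": 15, "tx": 0, "ty": 0, "tz": 0, "turn": 0},
    {"hand": 15, "tx": 0, "ty": 0, "tz": 0, "turn": 0}
  ]
}}

```text
time: 6.15
tool_pos: [0.4651, -0.268, 0.0854]
orientation: [[-0.963, 0.269, 0.0], [0.269, 0.963, -0.0], [-0.001, -0.0, -1.0]]
ft_force: [2.7, -0.8, -7.4]
width: 0.0207
```

```bash
python3 - <<'E'
from h import *
c=viewer.camera('wrist');a=c['image'][170:360,190:370];cv2.imwrite('pics/w4.png',cv2.resize(a,None,fx=3,fy=3,interpolation=2))
s=sensors.state();T=np.array(s['tool_pos']);R=np.array(s['orientation'])
for v in [(.011,.005,.011),(.011,-.005,.011),(.011,.005,-.027)]: print(v,wproj(c,s,T+R@v))
E
```

```text
(0.011, 0.005, 0.011) [285.76461891 227.95142785]
(0.011, -0.005, 0.011) [268.33713798 227.97288971]
(0.011, 0.005, -0.027) [288.07605132 255.15730344]
```

View pics/w4.png

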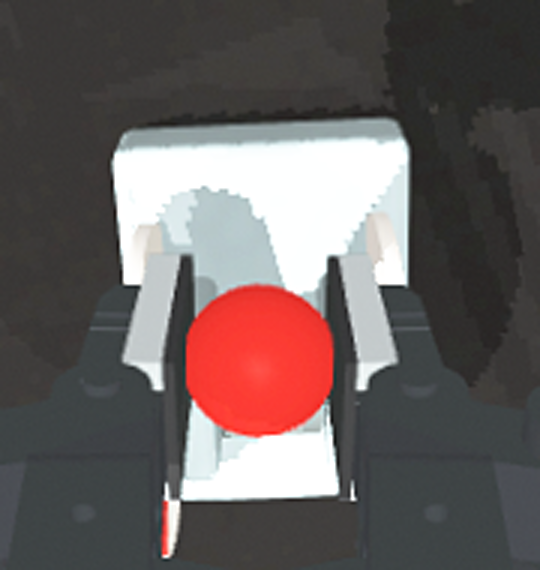

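Now the ball sits between the pads. The real pads are about 38 mm farther back than stated relative to the TCP. Next I drive the lever along its arc, watching the force.

Request:
{"api": "arm_command", "payload": {
  "commands": [
    {"hand": 15, "tx": -5, "ty": 0.3, "tz": 0.5, "turn": 0},
    {"hand": 15, "tx": -6, "ty": 0.3, "tz": -3, "turn": 0},
    {"hand": 15, "tx": -6, "ty": 0.3, "tz": -3, "turn": 0},
    {"hand": 15, "tx": -6, "ty": 0.3, "tz": -2.5, "turn": 0}
  ]
}}

```text
time: 6.53
tool_pos: [0.4865, -0.2731, 0.0943]
orientation: [[-0.963, 0.269, -0.001], [0.269, 0.963, -0.0], [0.001, -0.0, -1.0]]
ft_force: [-3.3, -1.1, 1.2]
width: 0.0211
```

Request:
{"api": "arm_command", "payload": {
  "commands": [
    {"hand": 15, "tx": -6, "ty": 0.3, "tz": -2.2, "turn": 0},
    {"hand": 15, "tx": -6, "ty": 0.3, "tz": -1.8, "turn": 0},
    {"hand": 15, "tx": -6, "ty": 0.3, "tz": -1.4, "turn": 0},
    {"hand": 15, "tx": -6, "ty": 0.3, "tz": -1, "turn": 0},
    {"hand": 15, "tx": 0, "ty": 0, "tz": 0, "turn": 0}
  ]
}}

```text
time: 6.95
tool_pos: [0.5124, -0.279, 0.1002]
orientation: [[-0.963, 0.268, 0.002], [0.268, 0.963, -0.002], [-0.002, -0.001, -1.0]]
ft_force: [-0.4, -3.9, 0.9]
width: 0.021
```

```bash
cat > lv.py <<'E'
from h import *
import sys
np.set_printoptions(precision=4,suppress=True)
s=sensors.state();c=viewer.camera('wrist')
m=c['image'].astype(int);m=(m[...,2]>110)&(m[...,1]<.45*m[...,2])&(m[...,0]<.45*m[...,2])
n,l,st,ce=cv2.connectedComponentsWithStats(m.astype(np.uint8))
print(s['tool_pos'],s['ft_force'],s['width'])
for a,b in zip(st,ce):
    if 60<a[4]<9999:
        d=.023*c['fx']/((a[2]+a[3])/2);o,r=wray(c,s,b);print(a,b,'P',o+d*r,'z.14',wz(c,s,b,.139))
if len(sys.argv)>1:
    a=c['image'][100:400,130:430];cv2.imwrite(f'pics/{sys.argv[1]}.png',cv2.resize(a,None,fx=2,fy=2,interpolation=2))
E
python3 lv.py
```

```text
[ 0.5124 -0.279   0.1002] [-0.3692 -3.9226  0.9496] 0.020974568682653547
[437  19  32  33 749] [452.6409  34.9399] P [ 0.4133 -0.1346  0.0739] z.14 [ 0.4229 -0.1771  0.139 ]
[ 251  250   51   53 2147] [275.6889 276.1425] P [ 0.5066 -0.2781  0.1381] z.14 [ 0.5061 -0.278   0.139 ]
```

Request:
{"api": "arm_command", "payload": {
  "commands": [
    {"hand": 15, "tx": -6, "ty": -0.5, "tz": -0.5, "turn": 0},
    {"hand": 15, "tx": -6, "ty": -0.5, "tz": -0.3, "turn": 0},
    {"hand": 15, "tx": -6, "ty": 0, "tz": 0.1, "turn": 0},
    {"hand": 15, "tx": -6, "ty": 0, "tz": 0.4, "turn": 0},
    {"hand": 15, "tx": -5, "ty": 0, "tz": 0.6, "turn": 0},
    {"hand": 15, "tx": 0, "ty": 0, "tz": 0, "turn": 0},
    {"hand": 45, "tx": 0, "ty": 0, "tz": 0, "turn": 0},
    {"hand": 50, "tx": 0, "ty": 0, "tz": 0, "turn": 0},
    {"hand": 50, "tx": 0, "ty": 0, "tz": -10, "turn": 0},
    {"hand": 50, "tx": 0, "ty": 0, "tz": -25, "turn": 0},
    {"hand": 50, "tx": 0, "ty": 0, "tz": -25, "turn": 0},
    {"hand": 50, "tx": 0, "ty": 0, "tz": 0, "turn": 0}
  ]
}}

```text
time: 8.0
tool_pos: [0.5403, -0.2887, 0.1654]
orientation: [[-0.963, 0.269, 0.007], [0.269, 0.963, -0.004], [-0.008, -0.002, -1.0]]
ft_force: [0.8, 0.3, 0.4]
width: 0.0498
```

```bash
python3 lv.py l1
```

```text
[ 0.5403 -0.2887  0.1654] [0.8317 0.2635 0.3826] 0.04977018726388023
[408   7  27  26 503] [421.3877  19.6799] P [ 0.4185 -0.1359  0.0859] z.14 [ 0.4294 -0.1649  0.139 ]
[ 263  193   36   38 1079] [280.3661 211.5598] P [ 0.5261 -0.2826  0.1365] z.14 [ 0.5254 -0.2824  0.139 ]
```

View pics/l1.png

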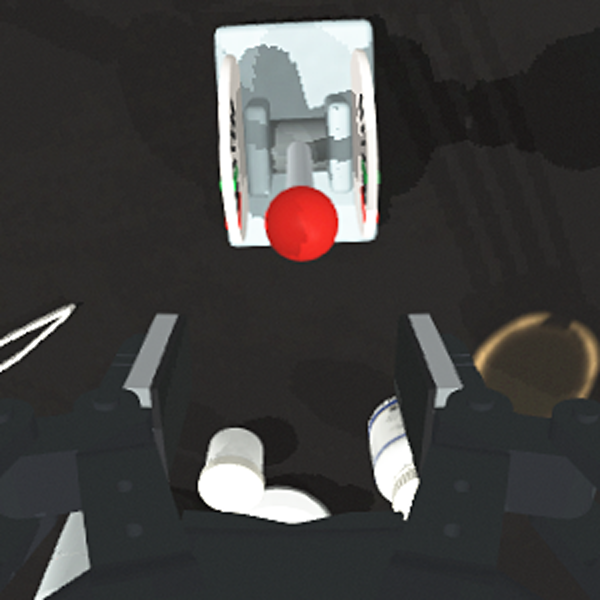

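The lever stands past upright, with the ball at crop (302,222). The base corners are (216,28), (371,20), (377,237) and (231,245), and the green mark is near crop row 185.

```bash
python3 - <<'E'
from h import *
np.set_printoptions(precision=4,suppress=True)
s=sensors.state();c=viewer.camera('wrist')
P=[(216,28),(371,20),(377,237),(231,245)]
for z in (0,.01,.02):
    Q=np.array([wz(c,s,(p[0]/2+130,p[1]/2+100),z) for p in P])[:,:2]
    e=np.linalg.norm(Q-np.roll(Q,-1,0),axis=1);x=(Q[2]+Q[3]-Q[0]-Q[1]);print(z,Q.mean(0),e,np.arctan2(x[1],x[0]))
B=wz(c,s,(280.4,211.6),.138)
print(B)
for nm,p in [('green L',(233,185)),('green R',(369,180)),('redL',(236,215)),('redR',(372,215))]:
  print(nm,[wz(c,s,(p[0]/2+130,p[1]/2+100),z)[:2] for z in (.087,.08)])
im=c['image'].astype(int)
g=(im[...,1]>im[...,2]*1.5)&(im[...,1]>im[...,0]*1.3)&(im[...,1]>60);print('green',np.argwhere(g)[:, ::-1].tolist()[:30])
# predicted pixel of green tick ends for candidate hinge
yaw=-.24;f=np.array([np.cos(yaw),np.sin(yaw),0]);l=np.array([-np.sin(yaw),np.cos(yaw),0])
for h in (.50,.51,.52):
    H=np.array([h,-.279,.045])
    print(h,[wproj(c,s,H+l*k+.042*(f*np.sin(.1745)+[0,0,np.cos(.1745)])) for k in(-.037,.037)],[wproj(c,s,H+.095*(f*np.sin(a)+np.array([0,0,1])*np.cos(a))) for a in (.1,.1745,.25)])
E
```

```text
0 [ 0.5198 -0.2797] [0.0774 0.1137 0.078  0.1141] -0.22406138297393133
0.01 [ 0.5182 -0.2794] [0.075  0.1102 0.0757 0.1106] -0.22406138297393152
0.02 [ 0.5166 -0.2791] [0.0726 0.1067 0.0733 0.1071] -0.2240613829739315
[ 0.5244 -0.2817  0.138 ]
green L [array([ 0.5178, -0.3062]), array([ 0.5193, -0.3072])]
green R [array([ 0.5299, -0.2556]), array([ 0.5317, -0.2553])]
redL [array([ 0.5295, -0.3085]), array([ 0.5313, -0.3097])]
redR [array([ 0.5437, -0.2578]), array([ 0.5459, -0.2575])]
green [[311, 181], [311, 182], [311, 183], [311, 184], [247, 185], [311, 185], [247, 186], [311, 186], [312, 186], [247, 187], [311, 187], [312, 187], [319, 187], [247, 188], [311, 188], [312, 188], [319, 188], [246, 189], [247, 189], [312, 189], [319, 189], [246, 190], [247, 190], [312, 190], [319, 190], [246, 191], [247, 191], [312, 191], [319, 191], [239, 192]]
0.5 [array([225.9545, 171.9536]), array([323.6905, 168.7044])] [array([274.3999, 188.5667]), array([274.8169, 199.5557]), array([275.2263, 209.9901])]
0.51 [array([229.8726, 184.3146]), array([326.7819, 181.1892])] [array([278.9165, 204.1856]), array([279.2626, 214.8169]), array([279.5882, 224.8412])]
0.52 [array([233.7758, 196.5062]), array([329.761 , 193.4581])] [array([283.3067, 219.3957]), array([283.5764, 229.6378]), array([283.8147, 239.2299])]
```

```bash
python3 - <<'E'
from h import *
np.set_printoptions(precision=1,suppress=True)
s=sensors.state();c=viewer.camera('wrist');im=c['image'].astype(int)
def cl(m):
    n,l,st,ce=cv2.connectedComponentsWithStats(m.astype(np.uint8),connectivity=8)
    for a,b in zip(st,ce):
        if 3<a[4]<2000 and a[1]>130: print(a,b)
print('g');cl((im[...,1]>im[...,2]*1.3)&(im[...,1]>im[...,0]*1.15)&(im[...,1]>50))
print('r');cl((im[...,2]>im[...,1]*1.6)&(im[...,2]>im[...,0]*1.6)&(im[...,2]>60))
yaw=-.224;f=np.array([np.cos(yaw),np.sin(yaw),0]);l=np.array([-np.sin(yaw),np.cos(yaw),0]);z=np.array([0,0,1])
for h in (-.008,0,):
    H=np.array([.518,-.2795,.045])+h*f
    for a in (.1745,.698): print(h,a,[wproj(c,s,H+l*k+r*(f*np.sin(a)+z*np.cos(a))) for k in(-.033,.033) for r in (.03,.042)])
    print([wproj(c,s,H+.095*(f*np.sin(a)+z*np.cos(a))) for a in (0,.0873,.1745)])
a=c['image'][150:240,220:340];cv2.imwrite('pics/l2.png',cv2.resize(a,None,fx=6,fy=6,interpolation=2))
E
```

```text
g
[310 184   3  12  21] [311.1 189.8]
[245 186   2  13  21] [245.6 193. ]
[318 190   2   6  10] [318.6 192.5]
[238 193   2   7   8] [238.1 196.2]
r
[ 261  197   37   39 1146] [279.  216.4]
[310 197   2  18  23] [310.5 205.4]
[247 200   2  18  21] [247.9 207.9]
[318 209   1   6   6] [318.  211.5]
[241 213   2   6   7] [241.1 215.9]
-0.008 0.1745 [array([237.6, 180.9]), array([236. , 186.6]), array([320.9, 176.9]), array([323. , 182.5])]
-0.008 0.698 [array([239.8, 196.1]), array([239.4, 208.2]), array([320.1, 192.3]), array([321.7, 204.3])]
[array([279.8, 191.2]), array([280.4, 204.6]), array([281. , 217.1])]
0 0.1745 [array([238.4, 190.7]), array([236.8, 196.8]), array([321. , 186.8]), array([323.1, 192.7])]
0 0.698 [array([240.6, 205.4]), array([240.2, 217.7]), array([320.2, 201.7]), array([321.8, 213.8])]
[array([280.4, 204.3]), array([281. , 217.3]), array([281.6, 229.5])]
```

View pics/l2.png

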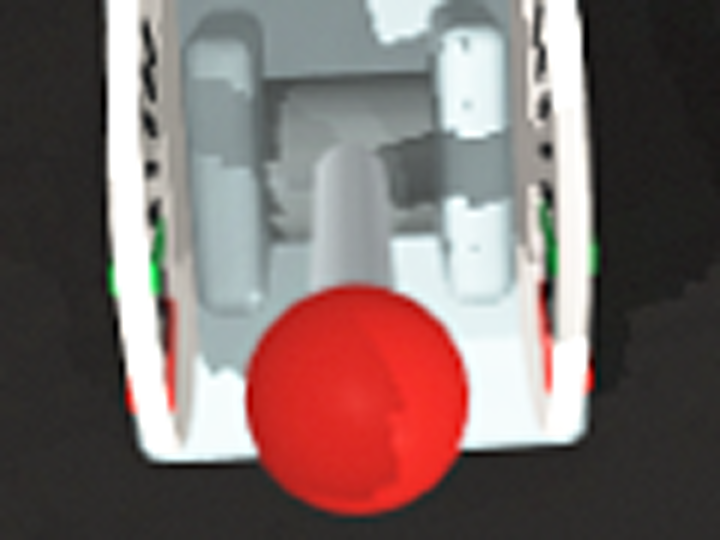

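The ball is about 5° past upright, at 45° by the dial model, so it needs about 8 mm more. The ball slipped in the pads, so I'll push it from behind with closed fingers.

Request:
{"api": "arm_command", "payload": {
  "commands": [
    {"hand": 0, "tx": 24, "ty": 2, "tz": 0, "turn": 0},
    {"hand": 0, "tx": 24, "ty": 0, "tz": 0, "turn": 0},
    {"hand": 0, "tx": 0, "ty": 0, "tz": 0, "turn": 0},
    {"hand": 0, "tx": 0, "ty": 0, "tz": 30, "turn": 0},
    {"hand": 0, "tx": 0, "ty": 0, "tz": 30, "turn": 0},
    {"hand": 0, "tx": 0, "ty": 0, "tz": 0, "turn": 0},
    {"hand": 0, "tx": -5, "ty": 0, "tz": 0, "turn": 0},
    {"hand": 0, "tx": -5, "ty": 0, "tz": 0, "turn": 0},
    {"hand": 0, "tx": -3, "ty": 0, "tz": 0, "turn": 0},
    {"hand": 0, "tx": 0, "ty": 0, "tz": 0, "turn": 0}
  ]
}}

```text
time: 8.98
tool_pos: [0.5066, -0.2761, 0.1009]
orientation: [[-0.963, 0.268, 0.002], [0.268, 0.963, -0.001], [-0.002, -0.001, -1.0]]
ft_force: [0.4, 0.2, 0.2]
width: -0.0
```

```bash
python3 lv.py l3
```

```text
[ 0.5066 -0.2761  0.1009] [0.383  0.2231 0.1916] -2.9488045348881625e-06
[436  26  32  33 761] [451.0591  42.0999] P [ 0.412  -0.1334  0.0729] z.14 [ 0.4201 -0.1757  0.139 ]
[271 337  12  17 185] [276.3892 344.9351] P [ 0.7564 -0.346  -0.1284] z.14 [ 0.5388 -0.2855  0.139 ]
```

View pics/l3.png

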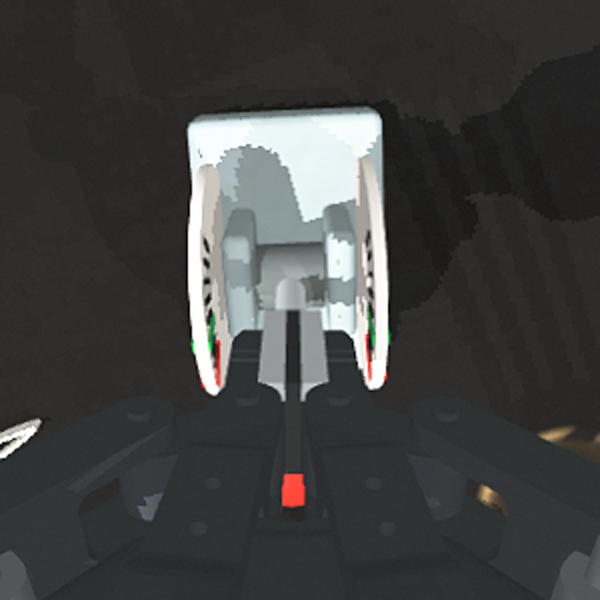

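The fingers hide the ball, so I'll back off and up to measure.

Request:
{"api": "arm_command", "payload": {
  "commands": [
    {"hand": 0, "tx": 20, "ty": 0, "tz": 0, "turn": 0},
    {"hand": 0, "tx": 10, "ty": 0, "tz": -30, "turn": 0},
    {"hand": 0, "tx": -20, "ty": 0, "tz": -30, "turn": 0},
    {"hand": 0, "tx": -30, "ty": 0, "tz": 0, "turn": 0},
    {"hand": 0, "tx": 0, "ty": 0, "tz": 0, "turn": 0},
    {"hand": 0, "tx": 0, "ty": 0, "tz": 0, "turn": 0}
  ]
}}

```text
time: 9.53
tool_pos: [0.5259, -0.2809, 0.1605]
orientation: [[-0.964, 0.267, 0.002], [0.267, 0.964, -0.001], [-0.002, -0.0, -1.0]]
ft_force: [-0.9, -0.4, 0.1]
width: 0.0003
```

```bash
cat > ang.py <<'E'
from h import *
from scipy.optimize import least_squares
np.set_printoptions(precision=4,suppress=True)
s=sensors.state();c=viewer.camera('wrist');im=c['image'].astype(int)
def cl(m,lo,hi):
    n,l,st,ce=cv2.connectedComponentsWithStats(m.astype(np.uint8),connectivity=8)
    return [(a[4],a[:4].tolist(),b) for a,b in zip(st,ce) if lo<a[4]<hi]
G=cl((im[...,1]>im[...,2]*1.3)&(im[...,1]>im[...,0]*1.15)&(im[...,1]>50),3,60)
B=cl((im[...,2]>im[...,1]*1.6)&(im[...,2]>im[...,0]*1.6)&(im[...,2]>60),300,3000)
R=cl((im[...,2]>im[...,1]*1.6)&(im[...,2]>im[...,0]*1.6)&(im[...,2]>60),3,60)
print(s['tool_pos'],'G',[(g[1],g[2]) for g in G],'R',[(g[1],g[2]) for g in R],'B',[(b[1],b[2],wz(c,s,b[2],.138)) for b in B])
E
python3 ang.py
```

```text
[ 0.5259 -0.2809  0.1605] G [([294, 175, 2, 13], array([294.5714, 180.9286])), ([227, 178, 4, 13], array([228.7241, 183.5862])), ([301, 182, 2, 5], array([301.7143, 183.5714])), ([220, 184, 2, 7], array([220.875, 186.75 ]))] R [([294, 190, 1, 4], array([294. , 191.5])), ([231, 192, 2, 18], array([231.5625, 201.375 ])), ([295, 196, 1, 11], array([295., 201.])), ([225, 207, 1, 4], array([225. , 208.5]))] B [([407, 21, 28, 27], array([420.371 ,  33.7509]), array([ 0.4242, -0.1625,  0.138 ])), ([239, 192, 38, 39], array([257.2521, 210.8578]), array([ 0.5056, -0.2876,  0.138 ]))]
```

```bash
cat >> ang.py <<'E'
gs=sorted([g for g in G if 200<g[2][0]<340],key=lambda g:g[2][0]);B=[b for b in B if abs(b[2][0]-(gs[0][2][0]+gs[-1][2][0])/2)<25]
z=np.array([0,0,1.])
def model(v):
    hx,hy,w,a,yaw=v
    f=np.array([np.cos(yaw),np.sin(yaw),0]);l=np.array([-np.sin(yaw),np.cos(yaw),0]);H=np.array([hx,hy,.045]);u=lambda t:f*np.sin(t)+z*np.cos(t)
    return [wproj(c,s,H-l*w+.042*u(.1745)),wproj(c,s,H+l*w+.042*u(.1745)),wproj(c,s,H+.095*u(a-.698))]
obs=[gs[0][2],gs[-1][2],B[0][2]]
r=least_squares(lambda v:np.concatenate([(np.array(model(v))-obs).ravel(),[(v[4]+.224)*100]]),[.518,-.28,.033,.85,-.22])
print('hinge,w,theta,yaw',r.x,'cost',r.cost)
E
python3 ang.py
```

```text
[ 0.5244 -0.2807  0.1599] G [([228, 180, 4, 13], array([229.0769, 185.9231])), ([294, 181, 2, 9], array([294.8182, 184.3636])), ([302, 184, 1, 5], array([302., 186.])), ([221, 187, 2, 7], array([221.25, 190.25]))] R [([231, 194, 3, 19], array([231.7143, 203.2286])), ([295, 196, 1, 13], array([295., 202.])), ([225, 209, 2, 5], array([225.3333, 211.1667]))] B [([407, 23, 28, 26], array([420.7509,  35.4659]), array([ 0.4239, -0.1625,  0.138 ])), ([239, 194, 38, 39], array([257.6049, 213.5641]), array([ 0.5056, -0.2876,  0.138 ]))]
hinge,w,theta,yaw [ 0.4943 -0.2848  0.0306  0.8163 -0.2234] cost 0.030668018982067925
```

The base was knocked about 24 mm: the fit puts the hinge at (0.494,-0.285) and θ at 0.816. I'll push 5.4 mm more.

Request:
{"api": "arm_command", "payload": {
  "commands": [
    {"hand": 0, "tx": 24, "ty": -5.5, "tz": 0, "turn": 0},
    {"hand": 0, "tx": 24, "ty": -5.5, "tz": 0, "turn": 0},
    {"hand": 0, "tx": 0, "ty": 0, "tz": 0, "turn": 0},
    {"hand": 0, "tx": 0, "ty": 0, "tz": 30, "turn": 0},
    {"hand": 0, "tx": 0, "ty": 0, "tz": 28, "turn": 0},
    {"hand": 0, "tx": 0, "ty": 0, "tz": 0, "turn": 0},
    {"hand": 0, "tx": -5, "ty": 0, "tz": 0, "turn": 0},
    {"hand": 0, "tx": -5, "ty": 0, "tz": 0, "turn": 0},
    {"hand": 0, "tx": -4, "ty": 0, "tz": 0, "turn": 0},
    {"hand": 0, "tx": 0, "ty": 0, "tz": 0, "turn": 0},
    {"hand": 0, "tx": 0, "ty": 0, "tz": 0, "turn": 0}
  ]
}}

```text
time: 10.55
tool_pos: [0.4897, -0.2827, 0.1027]
orientation: [[-0.963, 0.268, 0.002], [0.268, 0.963, -0.001], [-0.002, -0.001, -1.0]]
ft_force: [-0.0, -0.5, 0.4]
width: 0.0
```

Request:
{"api": "arm_command", "payload": {
  "commands": [
    {"hand": 0, "tx": 20, "ty": 0, "tz": 0, "turn": 0},
    {"hand": 0, "tx": 10, "ty": 0, "tz": -30, "turn": 0},
    {"hand": 0, "tx": -20, "ty": 0, "tz": -30, "turn": 0},
    {"hand": 0, "tx": -30, "ty": 0, "tz": 0, "turn": 0},
    {"hand": 0, "tx": 0, "ty": 0, "tz": 0, "turn": 0},
    {"hand": 0, "tx": 0, "ty": 0, "tz": 0, "turn": 0},
    {"hand": 0, "tx": 0, "ty": 0, "tz": 0, "turn": 0}
  ]
}}

```text
time: 11.13
tool_pos: [0.5074, -0.2875, 0.1615]
orientation: [[-0.963, 0.268, -0.001], [0.268, 0.963, 0.0], [0.001, -0.0, -1.0]]
ft_force: [0.3, -0.3, 0.2]
width: -0.0001
```

```bash
python3 ang.py
```

```text
[ 0.5074 -0.2875  0.1615] G [([308, 195, 2, 13], array([308.4444, 201.2778])), ([243, 198, 3, 13], array([243.7143, 204.8571])), ([316, 201, 1, 7], array([316., 204.])), ([236, 205, 2, 6], array([236.1429, 207.8571]))] R [([245, 211, 3, 18], array([246.  , 218.75])), ([307, 210, 3, 14], array([308.0556, 216.6111])), ([315, 221, 2, 6], array([315.1429, 223.4286])), ([239, 224, 2, 6], array([239.25, 227.  ]))] B [([417, 39, 27, 27], array([430.281 ,  51.6543]), array([ 0.4177, -0.1647,  0.138 ])), ([258, 228, 38, 30], array([276.8305, 242.8586]), array([ 0.5106, -0.2885,  0.138 ]))]
hinge,w,theta,yaw [ 0.4941 -0.2847  0.0308  0.8746 -0.2237] cost 0.003266136679279488
```

Request:
{"api": "arm_command", "payload": {
  "commands": [
    {"hand": 45, "tx": 5, "ty": 0, "tz": -35, "turn": 0},
    {"hand": 45, "tx": 5, "ty": 0, "tz": -35, "turn": 0},
    {"hand": 45, "tx": 0, "ty": 0, "tz": 0, "turn": 0},
    {"hand": 45, "tx": 0, "ty": 0, "tz": 0, "turn": 0},
    {"hand": 45, "tx": 0, "ty": 0, "tz": 0, "turn": 0}
  ]
}}

```text
time: 11.6
tool_pos: [0.4975, -0.2847, 0.2314]
orientation: [[-0.963, 0.269, -0.0], [0.269, 0.963, 0.0], [0.0, 0.0, -1.0]]
ft_force: [-0.6, 1.0, -1.0]
width: 0.0447
```

```bash
sed -i 's/],300,3000/],200,3000/; s/>60),300,3000/>60),200,3000/' ang.py; python3 ang.py
```

```text
[ 0.4975 -0.2847  0.2314] G [([301, 189, 2, 9], array([301.4444, 193.    ])), ([250, 191, 2, 10], array([250.5882, 195.5882])), ([307, 194, 2, 4], array([307.4286, 195.7143])), ([244, 197, 2, 5], array([244.8333, 198.8333]))] R [([555, 29, 5, 14], array([557.4722,  35.    ])), ([301, 200, 1, 6], array([301. , 202.5])), ([252, 202, 1, 13], array([252., 208.])), ([246, 213, 2, 3], array([246.75, 213.75]))] B [([393, 60, 23, 21], array([404.2382,  69.8743]), array([ 0.4126, -0.1524,  0.138 ])), ([263, 212, 28, 28], array([276.5822, 225.3092]), array([ 0.5126, -0.289 ,  0.138 ]))]
hinge,w,theta,yaw [ 0.4944 -0.2848  0.0309  0.8956 -0.2238] cost 0.0172478318190061
```

θ is about 0.89, close enough to the green mark. Next I look at the comb from above, turning the jaws to its direction.

Request:
{"api": "arm_command", "payload": {
  "commands": [
    {"hand": 45, "tx": 8, "ty": 0, "tz": -38, "turn": 0},
    {"hand": 45, "tx": 8, "ty": 0, "tz": -38, "turn": 0},
    {"hand": 45, "tx": 8, "ty": 5, "tz": -38, "turn": -0.04},
    {"hand": 45, "tx": 8, "ty": 25, "tz": -28, "turn": -0.04},
    {"hand": 45, "tx": 8, "ty": 32, "tz": -20, "turn": -0.05},
    {"hand": 45, "tx": 8, "ty": 32, "tz": -10, "turn": -0.05},
    {"hand": 45, "tx": 8, "ty": 32, "tz": 0, "turn": -0.05},
    {"hand": 45, "tx": 5, "ty": 32, "tz": 0, "turn": -0.05},
    {"hand": 45, "tx": 0, "ty": 30, "tz": 0, "turn": -0.04},
    {"hand": 45, "tx": 0, "ty": 0, "tz": 0, "turn": 0},
    {"hand": 45, "tx": 0, "ty": 0, "tz": 0, "turn": 0},
    {"hand": 45, "tx": 0, "ty": 0, "tz": 0, "turn": 0}
  ]
}}

```text
time: 12.65
tool_pos: [0.4601, -0.0875, 0.4028]
orientation: [[-0.999, -0.048, -0.002], [-0.048, 0.999, -0.0], [0.002, -0.0, -1.0]]
ft_force: [-0.5, -0.9, 0.6]
width: 0.0449
```

```bash
python3 - <<'E'
from h import *
np.set_printoptions(precision=4,suppress=True)
s=sensors.state();c=viewer.camera('wrist');im=c['image']
print(s['time'],s['tool_pos'],np.array(s['orientation'])[:,1],s['ft_force'])
hsv=cv2.cvtColor(im,cv2.COLOR_BGR2HSV);m=(cv2.inRange(hsv,(20,150,100),(35,255,255)))
n,l,st,ce=cv2.connectedComponentsWithStats(m)
for i in range(1,n):
    if st[i,4]>60:
        p=np.argwhere(l==i)[:,::-1].astype(np.float32);r=cv2.minAreaRect(p);print(st[i],ce[i],'z.24',wz(c,s,ce[i],.245),np.round(cv2.boxPoints(r)).tolist())
cv2.imwrite('pics/c1.png',im)
E
```

```text
12.65 [ 0.4601 -0.0875  0.4028] [-0.0476  0.9989 -0.0003] [-0.5242 -0.9411  0.5518]
[421 158  23  28 383] [430.4151 170.9399] z.24 [0.4288 0.078  0.245 ] [[417.0, 181.0], [426.0, 155.0], [444.0, 162.0], [436.0, 187.0]]
[477 159  19  26 323] [485.1796 171.0526] z.24 [0.422  0.1538 0.245 ] [[474.0, 181.0], [480.0, 157.0], [497.0, 161.0], [491.0, 185.0]]
[439 224  28  28 511] [451.5186 236.9256] z.24 [0.504  0.1217 0.245 ] [[434.0, 240.0], [448.0, 219.0], [470.0, 234.0], [455.0, 255.0]]
[343 232  23   9 168] [353.8988 236.4345] z.24 [ 0.5066 -0.0015  0.245 ] [[343.0, 232.0], [365.0, 232.0], [365.0, 240.0], [343.0, 240.0]]
[223 235  44  10 323] [244.2786 239.2972] z.24 [ 0.5149 -0.1195  0.245 ] [[223.0, 236.0], [266.0, 235.0], [266.0, 242.0], [223.0, 244.0]]
[283 235  45   8 288] [305.191  238.4028] z.24 [ 0.5109 -0.0545  0.245 ] [[283.0, 236.0], [327.0, 234.0], [327.0, 241.0], [283.0, 242.0]]
[185 237  24   8 153] [196.2353 240.1895] z.24 [ 0.519  -0.1723  0.245 ] [[185.0, 237.0], [208.0, 237.0], [208.0, 244.0], [185.0, 244.0]]
```

View pics/c1.png

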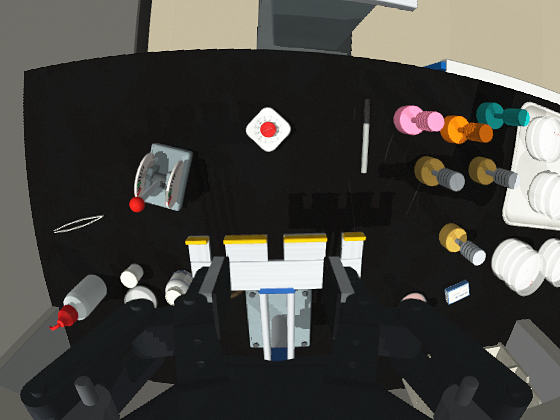

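The lips are at (196,240), (244,239), (305,238) and (354,236). The brass weights have drums at (430,171), (485,171) and (451,237).

```bash
python3 - <<'E'
from h import *
np.set_printoptions(precision=4,suppress=True)
s=sensors.state();c=viewer.camera('wrist')
for n,p,t in [('C',(430.4,170.9),(455,181)),('B',(485.2,171),(507,180)),('A',(451.5,237),(474,254))]: print(n,wz(c,s,p,.025),wz(c,s,t,.1))
for z in (.24,.25): print([wz(c,s,p,z)[:2] for p in [(185,237),(365,232),(215.5,240),(274.5,239),(335,237)]])
E
```

```text
C [0.4576 0.1928 0.025 ] [0.4603 0.203  0.1   ]
B [0.4462 0.3205 0.025 ] [0.4489 0.3184 0.1   ]
A [0.5844 0.2662 0.025 ] [0.5891 0.276  0.1   ]
[array([ 0.518 , -0.1871]), array([0.5031, 0.0114]), array([ 0.5195, -0.1523]), array([ 0.5151, -0.0878]), array([ 0.5101, -0.0219])]
[array([ 0.514 , -0.1841]), array([0.4996, 0.0083]), array([ 0.5155, -0.1505]), array([ 0.5112, -0.0879]), array([ 0.5063, -0.0241])]
```

Request:
{"api": "arm_command", "payload": {
  "commands": [
    {"hand": 60, "tx": -1.2, "ty": 28.3, "tz": 25, "turn": 0},
    {"hand": 60, "tx": -1.2, "ty": 28.3, "tz": 25, "turn": 0},
    {"hand": 60, "tx": -1.2, "ty": 28.3, "tz": 25, "turn": 0},
    {"hand": 60, "tx": -1.2, "ty": 28.3, "tz": 25, "turn": 0},
    {"hand": 60, "tx": -1.2, "ty": 28.3, "tz": 25, "turn": 0},
    {"hand": 60, "tx": -1.2, "ty": 28.3, "tz": 25, "turn": 0},
    {"hand": 60, "tx": -1.2, "ty": 28.3, "tz": 25, "turn": 0},
    {"hand": 60, "tx": -1.2, "ty": 28.3, "tz": 25, "turn": 0},
    {"hand": 60, "tx": -1.2, "ty": 28.3, "tz": 25, "turn": 0},
    {"hand": 60, "tx": -1.2, "ty": 28.3, "tz": 25, "turn": 0},
    {"hand": 60, "tx": 0, "ty": 0, "tz": 0, "turn": 0},
    {"hand": 60, "tx": 0, "ty": 0, "tz": 0, "turn": 0}
  ]
}}

```text
time: 13.75
tool_pos: [0.4581, 0.1963, 0.1518]
orientation: [[-0.999, -0.049, -0.004], [-0.049, 0.999, -0.002], [0.004, -0.001, -1.0]]
ft_force: [0.3, -1.1, -0.0]
width: 0.0603
```

```bash
cat > d.py <<'E'
from h import *
import sys
np.set_printoptions(precision=4,suppress=True)
s=sensors.state();c=viewer.camera('wrist');im=c['image']
print(s['time'],s['tool_pos'],np.array(s['orientation'])[:2,1],s['ft_force'],s['width'])
hsv=cv2.cvtColor(im,cv2.COLOR_BGR2HSV);m=(cv2.inRange(hsv,(18,130,80),(35,255,255)))
n,l,st,ce=cv2.connectedComponentsWithStats(m)
T=np.array(s['tool_pos']);R=np.array(s['orientation'])
for i in range(1,n):
    if st[i,4]>60:
        w=wz(c,s,ce[i],.022);print(st[i],ce[i],w,'tool mm',(R.T@(w-T)*1000).round(1))
if len(sys.argv)>1: cv2.imwrite(f'pics/{sys.argv[1]}.png',im)
E
python3 d.py
```

```text
13.75 [0.4581 0.1963 0.1518] [-0.0495  0.9988] [ 0.3461 -1.1068 -0.0496] 0.06032885518304891
[322  83  18  11  81] [328.1605  87.3457] [0.3537 0.2374 0.022 ] tool mm [101.7  46.3 130.1]
[332  86  30  41 595] [344.2134 104.563 ] [0.3682 0.253  0.022 ] tool mm [ 86.4  61.2 130.1]
[303  98  28  36 498] [313.8655 115.2028] [0.3802 0.2259 0.022 ] tool mm [ 75.8  33.5 130.1]
[ 372  163   57   57 1829] [397.7031 187.4166] [0.4417 0.3132 0.022 ] tool mm [ 10.  117.7 129.7]
[ 246  167   57   51 1638] [274.2094 188.1142] [0.4494 0.1935 0.022 ] tool mm [  8.3  -2.2 129.9]
[317 287  27  53 995] [329.7437 313.5739] [0.5851 0.2605 0.022 ] tool mm [-130.5   58.   129.3]
```

Request:
{"api": "arm_command", "payload": {
  "commands": [
    {"hand": 60, "tx": 2, "ty": -1.5, "tz": 25, "turn": 0},
    {"hand": 60, "tx": 0, "ty": 0, "tz": 25, "turn": 0},
    {"hand": 60, "tx": 0, "ty": 0, "tz": 25, "turn": 0},
    {"hand": 60, "tx": 0, "ty": 0, "tz": 18, "turn": 0},
    {"hand": 60, "tx": 0, "ty": 0, "tz": 0, "turn": 0},
    {"hand": 20, "tx": 0, "ty": 0, "tz": 0, "turn": 0},
    {"hand": 20, "tx": 0, "ty": 0, "tz": 0, "turn": 0},
    {"hand": 20, "tx": 0, "ty": 0, "tz": 0, "turn": 0},
    {"hand": 20, "tx": 0, "ty": 0, "tz": 0, "turn": 0}
  ],
  "grip_force": 30
}}

```text
time: 14.55
tool_pos: [0.4582, 0.1946, 0.0623]
orientation: [[-0.999, -0.048, 0.003], [-0.048, 0.999, 0.001], [-0.003, 0.001, -1.0]]
ft_force: [0.4, -0.2, 6.6]
width: 0.0293
```

```bash
python3 d.py g1
```

```text
14.55 [0.4582 0.1946 0.0623] [-0.0475  0.9989] [ 0.3723 -0.1926  6.5545] 0.02927422677483792
[ 380   59   75   82 4680] [417.1703  99.8053] [0.3649 0.283  0.022 ] tool mm [89.1 92.6 40.1]
[ 317   65   70   82 2901] [344.1193 106.7677] [0.3754 0.2331 0.022 ] tool mm [81.  42.4 40.1]
[ 406  179   77   78 3963] [441.3591 214.598 ] [0.4428 0.3133 0.022 ] tool mm [  9.8 119.3  40.4]
[ 236  184   81   73 3775] [275.9107 217.4209] [0.4502 0.1937 0.022 ] tool mm [ 8.2 -0.6 40.3]
[366 356  23  31 306] [375.4118 373.8595] [0.5942 0.2899 0.022 ] tool mm [-140.2   88.7   40.8]
```

View pics/g1.png

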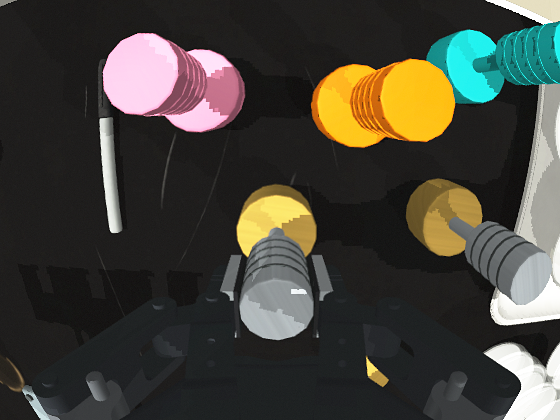

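The picture shows the weight's head at (277,285), well centred between the pads. I lift it and carry it to in front of the right slot.

Request:
{"api": "arm_command", "payload": {
  "commands": [
    {"hand": 20, "tx": 0, "ty": 0, "tz": -10, "turn": 0},
    {"hand": 20, "tx": 0, "ty": 0, "tz": -30, "turn": 0},
    {"hand": 20, "tx": 0, "ty": 0, "tz": -38, "turn": 0},
    {"hand": 20, "tx": 0, "ty": -10, "tz": -38, "turn": 0},
    {"hand": 20, "tx": 0, "ty": -20, "tz": -36, "turn": 0},
    {"hand": 20, "tx": 1, "ty": -28, "tz": -25, "turn": 0},
    {"hand": 20, "tx": 2, "ty": -35, "tz": -10, "turn": 0},
    {"hand": 20, "tx": 2, "ty": -38, "tz": 0, "turn": 0},
    {"hand": 20, "tx": 2, "ty": -38, "tz": 0, "turn": 0},
    {"hand": 20, "tx": 2, "ty": -38, "tz": 0, "turn": 0},
    {"hand": 20, "tx": 2, "ty": -38, "tz": 0, "turn": 0},
    {"hand": 20, "tx": 2, "ty": -38, "tz": 0, "turn": 0}
  ]
}}

```text
time: 15.6
tool_pos: [0.4568, -0.0903, 0.2484]
orientation: [[-0.999, -0.048, 0.001], [-0.048, 0.999, 0.0], [-0.001, 0.0, -1.0]]
ft_force: [0.3, 0.4, -2.0]
width: 0.0292
```

Request:
{"api": "arm_command", "payload": {
  "commands": [
    {"hand": 20, "tx": 2, "ty": -35, "tz": 0, "turn": 0},
    {"hand": 20, "tx": 1, "ty": -25, "tz": 0, "turn": -0.01},
    {"hand": 20, "tx": 0, "ty": 0, "tz": 0, "turn": -0.01},
    {"hand": 20, "tx": 0, "ty": 0, "tz": 0, "turn": 0},
    {"hand": 20, "tx": 0, "ty": 0, "tz": 0, "turn": 0},
    {"hand": 20, "tx": 0, "ty": 0, "tz": 0, "turn": 0}
  ]
}}

```text
time: 16.1
tool_pos: [0.4574, -0.1472, 0.2478]
orientation: [[-0.998, -0.07, 0.0], [-0.07, 0.998, 0.001], [-0.0, 0.001, -1.0]]
ft_force: [-0.6, -0.4, -1.5]
width: 0.0294
```

```bash
cat > e.py <<'E'
from h import *
import sys
np.set_printoptions(precision=4,suppress=True)
s=sensors.state();c=viewer.camera('wrist');im=c['image']
T=np.array(s['tool_pos']);R=np.array(s['orientation'])
print(s['time'],T,'yaw',np.arctan2(-R[0,1],R[1,1]),np.array(s['ft_force']),s['width'])
hsv=cv2.cvtColor(im,cv2.COLOR_BGR2HSV);m=(cv2.inRange(hsv,(20,130,80),(35,255,255)))
n,l,st,ce=cv2.connectedComponentsWithStats(m)
zl=float(sys.argv[2])
for i in range(1,n):
    if st[i,4]>60:
        x,y,w,h=st[i][:4];ys=np.argwhere(l==i);lft=ys[ys[:,1]<x+3,0].mean();rgt=ys[ys[:,1]>x+w-4,0].mean()
        a=R.T@(wz(c,s,(x,lft),zl)-T)*1000;b=R.T@(wz(c,s,(x+w,rgt),zl)-T)*1000;print(st[i],'tool L',a.round(1)[:2],'R',b.round(1)[:2])
cv2.imwrite(f'pics/{sys.argv[1]}.png',im)
E
python3 e.py i1 .2485
```

```text
16.1 [ 0.4574 -0.1472  0.2478] yaw 0.07003118316026845 [-0.6093 -0.3675 -1.5298] 0.029423328955287247
[539 181  21  35 582] tool L [ 33.9 176.5] R [ 33.5 201.2]
[ 236  184   81   74 3755] tool L [ 13.7 -22.1] R [13.1 21.6]
[500 259  32  34 731] tool L [-21.9 154.1] R [-23.8 188.6]
[456 311  33  19 433] tool L [-54.  124.6] R [-61.2 157.5]
[233 326  19  18 219] tool L [-61.7 -28.2] R [-57.7 -15.8]
[279 329  41  16 365] tool L [-62.    1.3] R [-62.   27.6]
```

View pics/i1.png

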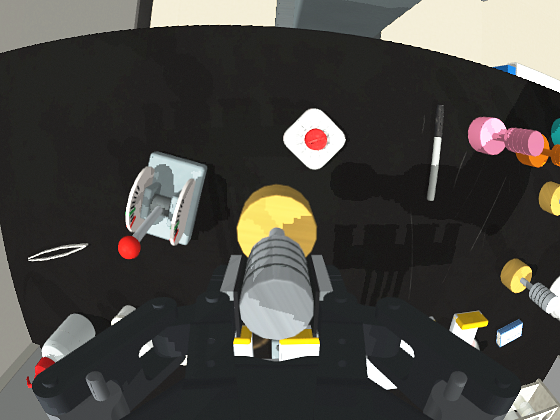

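The slot gap shows at columns 252–279, about 7 mm right of the tool axis. I slide in, slowing towards the slot's end.

Request:
{"api": "arm_command", "payload": {
  "commands": [
    {"hand": 20, "tx": -5, "ty": -4, "tz": 0, "turn": 0},
    {"hand": 20, "tx": -10, "ty": -3.5, "tz": 0, "turn": 0},
    {"hand": 20, "tx": -15, "ty": 0, "tz": 0, "turn": 0},
    {"hand": 20, "tx": -15, "ty": 0, "tz": 0, "turn": 0},
    {"hand": 20, "tx": -10, "ty": 0, "tz": 0, "turn": 0},
    {"hand": 20, "tx": -8, "ty": 0, "tz": 0, "turn": 0},
    {"hand": 20, "tx": -6, "ty": 0, "tz": 0, "turn": 0},
    {"hand": 20, "tx": -4, "ty": 0, "tz": 0, "turn": 0},
    {"hand": 20, "tx": -2, "ty": 0, "tz": 0, "turn": 0},
    {"hand": 20, "tx": -2, "ty": 0, "tz": 0, "turn": 0},
    {"hand": 20, "tx": 0, "ty": 0, "tz": 0, "turn": 0},
    {"hand": 20, "tx": 0, "ty": 0, "tz": 0, "turn": 0}
  ]
}}

```text
time: 17.15
tool_pos: [0.5344, -0.1511, 0.2478]
orientation: [[-0.998, -0.068, -0.0], [-0.068, 0.998, -0.0], [0.0, -0.0, -1.0]]
ft_force: [-0.0, -0.0, -1.7]
width: 0.0292
```

Request:
{"api": "arm_command", "payload": {
  "commands": [
    {"hand": 20, "tx": -1.5, "ty": 0, "tz": 0, "turn": 0},
    {"hand": 20, "tx": -1.5, "ty": 0, "tz": 0, "turn": 0},
    {"hand": 20, "tx": 0, "ty": 0, "tz": 0, "turn": 0}
  ]
}}

```text
time: 17.4
tool_pos: [0.5379, -0.1507, 0.2478]
orientation: [[-0.998, -0.068, 0.0], [-0.068, 0.998, -0.0], [-0.0, -0.0, -1.0]]
ft_force: [-0.7, -0.6, -2.5]
width: 0.0291
```

Request:
{"api": "arm_command", "payload": {
  "commands": [
    {"hand": 20, "tx": -1, "ty": 0, "tz": 0, "turn": 0},
    {"hand": 20, "tx": -1, "ty": 0, "tz": 0, "turn": 0},
    {"hand": 20, "tx": 0, "ty": 0, "tz": 0, "turn": 0}
  ]
}}

```text
time: 17.65
tool_pos: [0.5399, -0.1506, 0.2477]
orientation: [[-0.998, -0.068, 0.0], [-0.068, 0.998, -0.0], [-0.0, -0.0, -1.0]]
ft_force: [0.7, -0.5, -1.9]
width: 0.0292
```

```bash
python3 - <<'E'
from h import *
a=viewer.camera('side')['image'][140:240,230:350];b=viewer.camera('wrist')['image'][180:400,180:380]
a=cv2.resize(a,(480,400),interpolation=2);b=cv2.resize(b,(300,330),interpolation=2)
o=np.zeros((400,780,3),np.uint8);o[:,:480]=a;o[:330,480:]=b;cv2.imwrite('pics/j1.png',o)
s=sensors.state();print(s['tool_pos'],s['ft_force'])
E
```

```text
[ 0.53968844 -0.15060895  0.24763248] [-0.13972509 -0.57851171 -2.66466284]
```

View pics/j1.png

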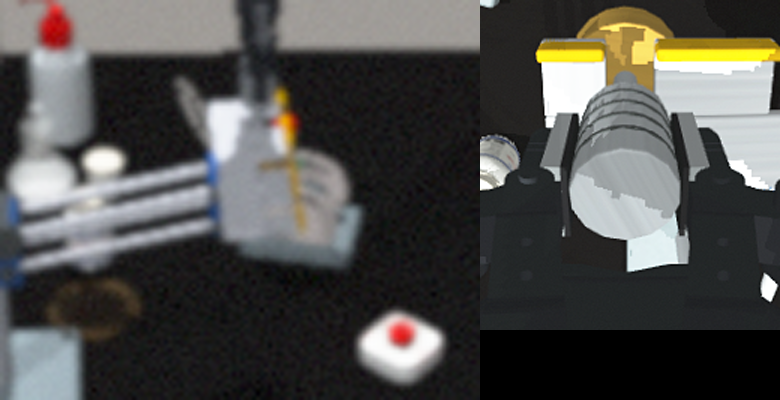

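The neck is in the slot, centred between the lips at crop columns 605 and 655. Now I measure the depth from the lip edge.

```bash
python3 e.py i2 .2485; python3 - <<'E'
import cv2,numpy as np
im=cv2.imread('pics/i2.png');h=cv2.cvtColor(im,cv2.COLOR_BGR2HSV)
from h import *
s=sensors.state();c=viewer.camera('wrist');T=np.array(s['tool_pos']);R=np.array(s['orientation'])
for col in (235,245,310,325):
    m=cv2.inRange(h[:,col:col+1],(20,130,80),(35,255,255)).ravel();r=np.where(m)[0];v=h[r,col,2]
    print(col,r.tolist(),v.tolist()); 
    if len(r): print([(R.T@(wz(c,s,(col,k),z)-T)*1000).round(1)[0] for k in (r[0],r[-1]+1) for z in (.2485,)])
E
```

```text
17.75 [ 0.5397 -0.1506  0.2476] yaw 0.06824976372136334 [-0.1397 -0.5785 -2.6647] 0.02914617322066455
[549 134  11  31 280] tool L [ 67.4 179.9] R [ 68.8 192.4]
[ 217  184  165   56 3633] tool L [ 21.9 -32.1] R [22.  57.6]
[404 207  75  13 856] tool L [24.7 70.5] R [ 22.2 123.3]
[ 489  206   59   43 1151] tool L [ 25.2 130.8] R [ 12.3 193.1]
235 [208, 209, 210, 211, 212, 213, 214, 215, 216, 217, 218, 219, 220] [146, 144, 145, 145, 153, 222, 255, 255, 255, 255, 255, 254, 254]
[np.float64(26.5), np.float64(19.3)]
245 [202, 203, 204, 205, 208, 209, 210, 211, 212, 213, 214, 215, 216, 217, 218, 219, 220] [125, 161, 181, 169, 152, 153, 157, 155, 164, 227, 255, 255, 255, 255, 255, 255, 254]
[np.float64(29.7), np.float64(19.3)]
310 [207, 208, 209, 210, 211, 212, 213, 214, 215, 216, 217, 218, 219, 220] [150, 153, 155, 156, 156, 183, 247, 255, 255, 255, 255, 255, 255, 255]
[np.float64(27.0), np.float64(19.2)]
325 [205, 206, 207, 208, 209, 210, 211, 212, 213, 214, 215, 216, 217, 218, 219, 220] [80, 150, 148, 149, 148, 148, 145, 180, 250, 255, 255, 255, 255, 255, 255, 255]
[np.float64(28.1), np.float64(19.2)]
```

```bash
python3 - <<'E'
from h import *
np.set_printoptions(precision=4,suppress=True)
c=viewer.camera('scene');d=viewer.camera('side')
for n,p,q in [('head top',(510,18),(78,205)),('head centre',(503,42),(82,232))]:
    print(n,tri(c,(p[0]/2.6+130,p[1]/2.6+140),d,(q[0]/2.9+200,q[1]/2.9+120)))
E
```

```text
head top (array([ 0.7746, -0.0694,  0.216 ]), np.float64(0.008510171498067763))
head centre (array([ 0.7728, -0.0652,  0.1782]), np.float64(0.008472719176538662))
```

Request:
{"api": "arm_command", "payload": {
  "commands": [
    {"hand": 20, "tx": 1.5, "ty": 0, "tz": 1.5, "turn": 0},
    {"hand": 20, "tx": 0, "ty": 0, "tz": 1.5, "turn": 0},
    {"hand": 20, "tx": 0, "ty": 0, "tz": 1.5, "turn": 0},
    {"hand": 20, "tx": 0, "ty": 0, "tz": 1.5, "turn": 0},
    {"hand": 20, "tx": 0, "ty": 0, "tz": 1.5, "turn": 0},
    {"hand": 20, "tx": 0, "ty": 0, "tz": 1.5, "turn": 0},
    {"hand": 20, "tx": 0, "ty": 0, "tz": 1.5, "turn": 0},
    {"hand": 20, "tx": 0, "ty": 0, "tz": 1.5, "turn": 0},
    {"hand": 20, "tx": 0, "ty": 0, "tz": 0, "turn": 0}
  ]
}}

```text
time: 18.7
tool_pos: [0.538, -0.1507, 0.2353]
orientation: [[-0.998, -0.068, -0.001], [-0.068, 0.998, 0.0], [0.001, 0.0, -1.0]]
ft_force: [0.7, 0.1, -1.8]
width: 0.029
```

```bash
cat > f.py <<'E'
from h import *
import sys
np.set_printoptions(precision=3,suppress=True)
F=[];n=int(sys.argv[1]);t=[];W=[]
for i in range(n):
    s=sensors.state();F.append(s['ft_force']);t.append(s['time']);W.append(s['tau']);viewer.camera('side')
F=np.array(F);print(s['time'],np.array(s['tool_pos']),'F',F.mean(0),'sd',F.std(0),'t',np.ptp(t),s['width'])
E
python3 f.py 8
```

```text
19.05 [ 0.538 -0.151  0.236] F [ 0.135 -0.012 -1.732] sd [0.405 0.321 0.211] t 0.3500000000000014 0.02887712817123581
```

Request:
{"api": "arm_command", "payload": {
  "commands": [
    {"hand": 20, "tx": 0, "ty": 0, "tz": 1.6, "turn": 0},
    {"hand": 20, "tx": 0, "ty": 0, "tz": 1.6, "turn": 0},
    {"hand": 20, "tx": 0, "ty": 0, "tz": 1.6, "turn": 0},
    {"hand": 20, "tx": 0, "ty": 0, "tz": 1.6, "turn": 0},
    {"hand": 20, "tx": 0, "ty": 0, "tz": 1.6, "turn": 0},
    {"hand": 20, "tx": 0.2, "ty": 0, "tz": 1.6, "turn": 0},
    {"hand": 20, "tx": 0.2, "ty": 0, "tz": 1.6, "turn": 0},
    {"hand": 20, "tx": 0.2, "ty": 0, "tz": 1.6, "turn": 0},
    {"hand": 20, "tx": 0.2, "ty": 0, "tz": 1.6, "turn": 0},
    {"hand": 20, "tx": 0.2, "ty": 0, "tz": 1.6, "turn": 0},
    {"hand": 20, "tx": 0.2, "ty": 0, "tz": 1.6, "turn": 0},
    {"hand": 20, "tx": 0.2, "ty": 0, "tz": 1.6, "turn": 0}
  ]
}}

```text
time: 20.1
tool_pos: [0.5367, -0.1508, 0.2164]
orientation: [[-0.998, -0.068, 0.0], [-0.068, 0.998, -0.0], [-0.0, -0.0, -1.0]]
ft_force: [-1.0, -0.6, -0.5]
width: 0.0294
```

```bash
python3 f.py 5; python3 e.py i3 .235|head -4
```

```text
20.3 [ 0.537 -0.151  0.217] F [-0.856 -0.053 -0.493] sd [0.557 0.316 0.423] t 0.1999999999999993 0.0296060298618682
20.35 [ 0.5368 -0.1508  0.2165] yaw 0.06814355830908693 [-0.6548  0.6495 -1.0646] 0.029472696551724586
[ 212  184  180   58 4656] tool L [ 22.2 -31.5] R [22.2 57.3]
[ 414  213   80   18 1156] tool L [25.6 69.1] R [ 22.4 122.4]
[ 502  215   57   43 1169] tool L [ 26.1 127.8] R [ 13.2 186.8]
```

Request:
{"api": "arm_command", "payload": {
  "commands": [
    {"hand": 20, "tx": 0.4, "ty": 0, "tz": 1.5, "turn": 0},
    {"hand": 20, "tx": 0.4, "ty": 0, "tz": 1.5, "turn": 0},
    {"hand": 20, "tx": 0.3, "ty": 0, "tz": 1.5, "turn": 0},
    {"hand": 20, "tx": 0.2, "ty": 0, "tz": 1.5, "turn": 0},
    {"hand": 20, "tx": 0.2, "ty": 0, "tz": 1.5, "turn": 0},
    {"hand": 20, "tx": 0, "ty": 0, "tz": 0, "turn": 0},
    {"hand": 20, "tx": 0, "ty": 0, "tz": 0, "turn": 0}
  ]
}}

```text
time: 20.98
tool_pos: [0.5354, -0.1509, 0.2089]
orientation: [[-0.998, -0.068, 0.0], [-0.068, 0.998, 0.0], [-0.0, 0.0, -1.0]]
ft_force: [0.4, 0.7, -0.3]
width: 0.0291
```

```bash
python3 f.py 8
```

```text
21.3333 [ 0.535 -0.151  0.209] F [ 1.093  0.125 -0.444] sd [0.397 0.625 0.328] t 0.3500000000000014 0.028995456082823688
```

Request:
{"api": "arm_command", "payload": {
  "commands": [
    {"hand": 20, "tx": -0.5, "ty": 0, "tz": 1.5, "turn": 0},
    {"hand": 20, "tx": 0, "ty": 0, "tz": 1.5, "turn": 0},
    {"hand": 20, "tx": 0, "ty": 0, "tz": 1.5, "turn": 0},
    {"hand": 20, "tx": 0, "ty": 0, "tz": 0, "turn": 0},
    {"hand": 20, "tx": 0, "ty": 0, "tz": 0, "turn": 0}
  ]
}}

```text
time: 21.8
tool_pos: [0.5354, -0.1509, 0.2042]
orientation: [[-0.998, -0.068, -0.001], [-0.068, 0.998, 0.0], [0.001, 0.0, -1.0]]
ft_force: [-1.5, 0.3, 0.6]
width: 0.0294
```

```bash
python3 f.py 10
```

```text
22.25 [ 0.536 -0.151  0.205] F [-1.252  0.234  0.137] sd [0.454 0.479 0.36 ] t 0.4499999999999993 0.029124873637958876
```

Request:
{"api": "arm_command", "payload": {
  "commands": [
    {"hand": 29.5, "tx": 0.2, "ty": 0, "tz": 0, "turn": 0},
    {"hand": 30, "tx": 0, "ty": 0, "tz": 0, "turn": 0},
    {"hand": 31, "tx": 0, "ty": 0, "tz": 0, "turn": 0},
    {"hand": 33, "tx": 0, "ty": 0, "tz": 0, "turn": 0},
    {"hand": 37, "tx": 0, "ty": 0, "tz": 0, "turn": 0},
    {"hand": 42, "tx": 0, "ty": 0, "tz": 0, "turn": 0},
    {"hand": 45, "tx": 0, "ty": 0, "tz": 0, "turn": 0},
    {"hand": 45, "tx": 0, "ty": 0, "tz": 0, "turn": 0}
  ]
}}

```text
time: 22.97
tool_pos: [0.5356, -0.1509, 0.2045]
orientation: [[-0.998, -0.068, 0.0], [-0.068, 0.998, -0.0], [-0.0, -0.0, -1.0]]
ft_force: [0.4, 0.6, -0.2]
width: 0.045
```

```bash
python3 - <<'E'
from h import *
s=sensors.state();b=viewer.camera('wrist')['image'][150:400,140:420]
cv2.imwrite('pics/k1.png',cv2.resize(b,None,fx=2,fy=2,interpolation=2));print(s['tool_pos'],s['ft_force'],s['width'])
E
python3 e.py i4 .22|sed -n 2,6p
```

```text
[ 0.53562854 -0.15090046  0.20450928] [ 0.41379577  0.55739205 -0.1881586 ] 0.04498476692102863
[ 211  185  182   58 4491] tool L [ 20.3 -32.7] R [20.4 59.1]
[ 415  214   80   18 1164] tool L [23.6 71.2] R [ 20.8 125.8]
[ 507  214   53   47 1231] tool L [ 24.2 134.7] R [  9.5 192.8]
```

View pics/k1.png

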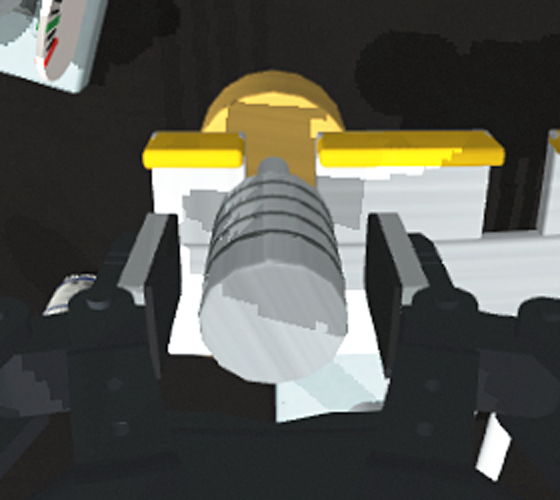

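The weight hangs behind the lip with the fingers clear. I go up and over to weight A. My picture budget is used up, so I rely on numbers from here.

Request:
{"api": "arm_command", "payload": {
  "commands": [
    {"hand": 45, "tx": 0, "ty": 0, "tz": -15, "turn": 0},
    {"hand": 45, "tx": 0, "ty": 0, "tz": -35, "turn": 0},
    {"hand": 45, "tx": 0, "ty": 0, "tz": -38, "turn": 0},
    {"hand": 60, "tx": -7, "ty": 38, "tz": 0, "turn": 0},
    {"hand": 60, "tx": -7, "ty": 38, "tz": 0, "turn": 0},
    {"hand": 60, "tx": -7, "ty": 38, "tz": 0, "turn": 0},
    {"hand": 60, "tx": -7, "ty": 38, "tz": 0, "turn": 0},
    {"hand": 60, "tx": -7, "ty": 38, "tz": 0, "turn": 0},
    {"hand": 60, "tx": -7, "ty": 38, "tz": 0, "turn": 0},
    {"hand": 60, "tx": -7, "ty": 38, "tz": 0, "turn": 0},
    {"hand": 60, "tx": -7, "ty": 38, "tz": 0, "turn": 0}
  ]
}}

```text
time: 23.98
tool_pos: [0.5707, 0.158, 0.2926]
orientation: [[-0.998, -0.068, 0.0], [-0.068, 0.998, 0.0], [-0.0, 0.0, -1.0]]
ft_force: [0.8, -0.5, 0.1]
width: 0.0599
```

Request:
{"api": "arm_command", "payload": {
  "commands": [
    {"hand": 60, "tx": -7, "ty": 33, "tz": 22, "turn": 0},
    {"hand": 60, "tx": -8, "ty": 31, "tz": 24, "turn": 0},
    {"hand": 60, "tx": -8, "ty": 31, "tz": 24, "turn": 0},
    {"hand": 60, "tx": 0, "ty": 20, "tz": 30, "turn": 0},
    {"hand": 60, "tx": 0, "ty": 0, "tz": 32, "turn": 0},
    {"hand": 60, "tx": 0, "ty": 0, "tz": 0, "turn": 0},
    {"hand": 60, "tx": 0, "ty": 0, "tz": 0, "turn": 0},
    {"hand": 60, "tx": 0, "ty": 0, "tz": 0, "turn": 0}
  ]
}}

```text
time: 24.65
tool_pos: [0.5871, 0.2716, 0.1623]
orientation: [[-0.998, -0.067, 0.002], [-0.067, 0.998, 0.0], [-0.002, -0.0, -1.0]]
ft_force: [-0.2, 0.1, 1.2]
width: 0.0599
```

```bash
python3 d.py; python3 ang.py 2>/dev/null| tail -1|cut -c1-200
```

```text
24.65 [0.5871 0.2716 0.1623] [-0.0665  0.9978] [-0.2403  0.0522  1.2496] 0.059939736726947905
[ 308   22   58   57 1665] [330.9477  55.7213] [0.451  0.3132 0.022 ] tool mm [133.3  50.6 140. ]
[ 252  165   55   49 1492] [278.2058 185.3599] [0.5786 0.2726 0.022 ] tool mm [  8.7   1.6 140.3]
[0.5875 0.2717 0.163 ] G [] R [([553, 104, 2, 4], array([553.5, 105.5])), ([547, 268, 5, 3], array([549. , 268.8]))] B []
```

Request:
{"api": "arm_command", "payload": {
  "commands": [
    {"hand": 60, "tx": 2, "ty": 1.5, "tz": 27, "turn": 0},
    {"hand": 60, "tx": 0, "ty": 0, "tz": 27, "turn": 0},
    {"hand": 60, "tx": 0, "ty": 0, "tz": 27, "turn": 0},
    {"hand": 60, "tx": 0, "ty": 0, "tz": 19.5, "turn": 0},
    {"hand": 60, "tx": 0, "ty": 0, "tz": 0, "turn": 0},
    {"hand": 20, "tx": 0, "ty": 0, "tz": 0, "turn": 0},
    {"hand": 20, "tx": 0, "ty": 0, "tz": 0, "turn": 0},
    {"hand": 20, "tx": 0, "ty": 0, "tz": 0, "turn": 0},
    {"hand": 20, "tx": 0, "ty": 0, "tz": 0, "turn": 0}
  ],
  "grip_force": 30
}}

```text
time: 25.5
tool_pos: [0.5855, 0.2744, 0.0627]
orientation: [[-0.998, -0.068, 0.004], [-0.068, 0.998, 0.002], [-0.004, 0.002, -1.0]]
ft_force: [0.3, -0.7, 7.6]
width: 0.0293
```

Request:
{"api": "arm_command", "payload": {
  "commands": [
    {"hand": 20, "tx": 0, "ty": 0, "tz": -10, "turn": 0},
    {"hand": 20, "tx": 0, "ty": 0, "tz": -30, "turn": 0},
    {"hand": 20, "tx": 5, "ty": 0, "tz": -38, "turn": 0},
    {"hand": 20, "tx": 12, "ty": -10, "tz": -36, "turn": 0},
    {"hand": 20, "tx": 18, "ty": -20, "tz": -28, "turn": 0},
    {"hand": 20, "tx": 22, "ty": -30, "tz": -15, "turn": 0},
    {"hand": 20, "tx": 24, "ty": -32, "tz": -5, "turn": 0},
    {"hand": 20, "tx": 24, "ty": -32, "tz": 0, "turn": 0},
    {"hand": 20, "tx": 24, "ty": -32, "tz": 0, "turn": 0},
    {"hand": 20, "tx": 22, "ty": -32, "tz": 0, "turn": 0},
    {"hand": 20, "tx": 12, "ty": -36, "tz": 0, "turn": 0},
    {"hand": 20, "tx": 2, "ty": -36, "tz": 0, "turn": 0}
  ]
}}

```text
time: 26.5
tool_pos: [0.4339, 0.0021, 0.2233]
orientation: [[-0.998, -0.069, 0.0], [-0.069, 0.998, 0.001], [-0.0, 0.001, -1.0]]
ft_force: [1.6, -0.5, -2.0]
width: 0.0294
```

Request:
{"api": "arm_command", "payload": {
  "commands": [
    {"hand": 20, "tx": 0, "ty": -36, "tz": 0, "turn": 0},
    {"hand": 20, "tx": 0, "ty": -36, "tz": 0, "turn": 0},
    {"hand": 20, "tx": 0, "ty": -20, "tz": 0, "turn": 0},
    {"hand": 20, "tx": 0, "ty": 0, "tz": 0, "turn": 0},
    {"hand": 20, "tx": 0, "ty": 0, "tz": 0, "turn": 0},
    {"hand": 20, "tx": 0, "ty": 0, "tz": 0, "turn": 0}
  ]
}}

```text
time: 27.0
tool_pos: [0.443, -0.0876, 0.2225]
orientation: [[-0.998, -0.069, 0.0], [-0.069, 0.998, 0.001], [-0.001, 0.001, -1.0]]
ft_force: [-0.1, 0.5, -1.8]
width: 0.0293
```

```bash
python3 f.py 8;python3 e.py m1 .224
```

```text
27.35 [ 0.443 -0.088  0.222] F [ 0.23   0.338 -2.093] sd [0.438 0.369 0.559] t 0.3500000000000014 0.028941192856535902
27.4 [ 0.4432 -0.0881  0.222 ] yaw 0.06912198740335444 [ 0.0666  0.6712 -2.7782] 0.029139142293197657
[ 236  187   81   73 3792] tool L [ 12.9 -22. ] R [12.5 21.5]
[524 189  34  38 901] tool L [ 27.2 161.3] R [ 29.9 198.2]
[171 282  37  25 562] tool L [-28.8 -64.1] R [-20.8 -40.2]
[233 336  26  16 355] tool L [-63.7 -28.2] R [-62.3 -11.4]
[285 336  35  15 445] tool L [-64.5   5.1] R [-64.   27.6]
```

Request:
{"api": "arm_command", "payload": {
  "commands": [
    {"hand": 20, "tx": -5, "ty": -2, "tz": -2, "turn": 0},
    {"hand": 20, "tx": -10, "ty": -2, "tz": 0, "turn": 0},
    {"hand": 20, "tx": -15, "ty": 0, "tz": 0, "turn": 0},
    {"hand": 20, "tx": -15, "ty": 0, "tz": 0, "turn": 0},
    {"hand": 20, "tx": -12, "ty": 0, "tz": 0, "turn": 0},
    {"hand": 20, "tx": -10, "ty": 0, "tz": 0, "turn": 0},
    {"hand": 20, "tx": -7, "ty": 0, "tz": 0, "turn": 0},
    {"hand": 20, "tx": -4, "ty": 0, "tz": 0, "turn": 0},
    {"hand": 20, "tx": -4, "ty": 0, "tz": 0, "turn": 0},
    {"hand": 20, "tx": -2, "ty": 0, "tz": 0, "turn": 0},
    {"hand": 20, "tx": 0, "ty": 0, "tz": 0, "turn": 0},
    {"hand": 20, "tx": 0, "ty": 0, "tz": 0, "turn": 0}
  ]
}}

```text
time: 28.45
tool_pos: [0.5269, -0.0869, 0.224]
orientation: [[-0.998, -0.068, -0.0], [-0.068, 0.998, -0.0], [0.0, -0.0, -1.0]]
ft_force: [-0.1, 0.6, -2.5]
width: 0.0294
```

```bash
cat > lip.py <<'E'
from h import *
import sys
np.set_printoptions(precision=4,suppress=True)
zl=float(sys.argv[1]);s=sensors.state();c=viewer.camera('wrist');T=np.array(s['tool_pos']);R=np.array(s['orientation']);h=cv2.cvtColor(c['image'],cv2.COLOR_BGR2HSV)
cv2.imwrite(f'pics/lip{int(s["time"]*100)}.png',c['image'])
print(s['time'],T,s['ft_force'],s['width'])
m=cv2.inRange(h,(22,130,200),(34,255,255))
for col in (225,235,245,310,320,330):
    r=np.where(m[195:270,col])[0]+195
    if len(r): print(col,r[0],r[-1]+1,'tx',[(R.T@(wz(c,s,(col,k),zl)-T)*1000)[0].round(1) for k in (r[0],r[-1]+1)])
row=int(np.median([np.where(m[195:270,k])[0].max()+193 for k in (235,320) if m[195:270,k].any()]))
x=np.where(m[row,200:360])[0]+200;print('row',row,x.tolist()); g=np.where(np.diff(x)>8)[0]
for i in g: print('gap',[(R.T@(wz(c,s,(k,row),zl)-T)*1000)[1].round(1) for k in (x[i]+1,x[i+1])])
E
python3 lip.py .224
```

```text
28.45 [ 0.5269 -0.0869  0.224 ] [-0.0797  0.5909 -2.4657] 0.0293891725290106
225 221 228 tx [np.float64(19.0), np.float64(15.0)]
235 220 228 tx [np.float64(19.5), np.float64(15.0)]
245 221 228 tx [np.float64(19.0), np.float64(15.0)]
310 220 228 tx [np.float64(19.5), np.float64(14.9)]
320 220 228 tx [np.float64(19.5), np.float64(14.9)]
330 220 228 tx [np.float64(19.5), np.float64(14.9)]
row 225 [200, 201, 202, 203, 204, 205, 206, 207, 208, 209, 210, 211, 212, 213, 214, 215, 216, 217, 218, 219, 220, 221, 222, 223, 224, 225, 226, 227, 228, 229, 230, 231, 232, 233, 234, 235, 236, 237, 238, 239, 240, 241, 242, 243, 244, 245, 246, 247, 248, 249, 250, 251, 252, 253, 254, 255, 256, 257, 258, 259, 260, 261, 279, 280, 281, 297, 298, 299, 300, 301, 302, 303, 304, 305, 306, 307, 308, 309, 310, 311, 312, 313, 314, 315, 316, 317, 318, 319, 320, 321, 322, 323, 324, 325, 326, 327, 328, 329, 330, 331, 332, 333, 334, 335, 336, 337, 338, 339, 340, 341, 342, 343, 344, 345, 346, 347, 348, 349, 350, 351, 352, 353, 354, 355, 356, 357, 358, 359]
gap [np.float64(-8.1), np.float64(1.1)]
gap [np.float64(2.7), np.float64(10.7)]
```

Request:
{"api": "arm_command", "payload": {
  "commands": [
    {"hand": 20, "tx": -1.8, "ty": 1, "tz": 1.6, "turn": 0},
    {"hand": 20, "tx": 0, "ty": 0, "tz": 1.6, "turn": 0},
    {"hand": 20, "tx": 0, "ty": 0, "tz": 1.6, "turn": 0},
    {"hand": 20, "tx": 0, "ty": 0, "tz": 1.6, "turn": 0},
    {"hand": 20, "tx": 0, "ty": 0, "tz": 1.6, "turn": 0},
    {"hand": 20, "tx": 0, "ty": 0, "tz": 1.6, "turn": 0},
    {"hand": 20, "tx": 0, "ty": 0, "tz": 1.6, "turn": 0},
    {"hand": 20, "tx": 0, "ty": 0, "tz": 1.6, "turn": 0},
    {"hand": 20, "tx": 0, "ty": 0, "tz": 1.6, "turn": 0},
    {"hand": 20, "tx": 0, "ty": 0, "tz": 1.6, "turn": 0},
    {"hand": 20, "tx": 0, "ty": 0, "tz": 1.6, "turn": 0},
    {"hand": 20, "tx": 0, "ty": 0, "tz": 1.6, "turn": 0}
  ]
}}

```text
time: 29.5
tool_pos: [0.5289, -0.0857, 0.2046]
orientation: [[-0.998, -0.068, -0.0], [-0.068, 0.998, -0.0], [0.0, -0.0, -1.0]]
ft_force: [-0.7, 0.0, -1.5]
width: 0.0294
```

Request:
{"api": "arm_command", "payload": {
  "commands": [
    {"hand": 20, "tx": 0, "ty": 0, "tz": 1.5, "turn": 0},
    {"hand": 20, "tx": 0, "ty": 0, "tz": 1.5, "turn": 0},
    {"hand": 20, "tx": 0, "ty": 0, "tz": 1.5, "turn": 0},
    {"hand": 20, "tx": 0, "ty": 0, "tz": 1.5, "turn": 0},
    {"hand": 20, "tx": 0, "ty": 0, "tz": 1.5, "turn": 0},
    {"hand": 20, "tx": 0, "ty": 0, "tz": 1.5, "turn": 0},
    {"hand": 20, "tx": 0, "ty": 0, "tz": 1.5, "turn": 0},
    {"hand": 20, "tx": 0, "ty": 0, "tz": 1.5, "turn": 0},
    {"hand": 20, "tx": 0, "ty": 0, "tz": 1.5, "turn": 0},
    {"hand": 20, "tx": 0, "ty": 0, "tz": 1.5, "turn": 0},
    {"hand": 20, "tx": 0, "ty": 0, "tz": 1.5, "turn": 0},
    {"hand": 20, "tx": 0, "ty": 0, "tz": 1.5, "turn": 0}
  ]
}}

```text
time: 30.5
tool_pos: [0.5291, -0.0857, 0.1867]
orientation: [[-0.998, -0.068, 0.0], [-0.068, 0.998, -0.0], [-0.0, -0.0, -1.0]]
ft_force: [-0.4, 0.2, -0.6]
width: 0.0294
```

```bash
python3 f.py 8;python3 lip.py .2056|grep -v row
```

```text
30.85 [ 0.529 -0.086  0.187] F [-0.021 -0.343 -0.711] sd [0.428 0.634 0.344] t 0.3500000000000014 0.02907642803066588
30.9 [ 0.529  -0.0857  0.1869] [-0.4333 -0.1087 -0.7828] 0.029317514254689113
225 227 236 tx [np.float64(22.1), np.float64(17.5)]
235 227 236 tx [np.float64(22.1), np.float64(17.5)]
245 227 236 tx [np.float64(22.1), np.float64(17.5)]
310 227 236 tx [np.float64(22.1), np.float64(17.5)]
320 227 235 tx [np.float64(22.1), np.float64(18.0)]
330 227 235 tx [np.float64(22.0), np.float64(17.9)]
gap [np.float64(-9.2), np.float64(9.5)]
```

Request:
{"api": "arm_command", "payload": {
  "commands": [
    {"hand": 20, "tx": 0, "ty": 0, "tz": 1.5, "turn": 0},
    {"hand": 20, "tx": 0, "ty": 0, "tz": 1.5, "turn": 0},
    {"hand": 20, "tx": 0, "ty": 0, "tz": 1.5, "turn": 0},
    {"hand": 20, "tx": 0, "ty": 0, "tz": 1.5, "turn": 0},
    {"hand": 20, "tx": 0, "ty": 0, "tz": 1.5, "turn": 0},
    {"hand": 20, "tx": 0, "ty": 0, "tz": 1.5, "turn": 0},
    {"hand": 20, "tx": 0, "ty": 0, "tz": 1, "turn": 0},
    {"hand": 20, "tx": 0, "ty": 0, "tz": 0, "turn": 0},
    {"hand": 20, "tx": 0, "ty": 0, "tz": 0, "turn": 0}
  ]
}}

```text
time: 31.7
tool_pos: [0.529, -0.0857, 0.1768]
orientation: [[-0.998, -0.068, -0.0], [-0.068, 0.998, -0.0], [0.0, -0.0, -1.0]]
ft_force: [0.8, 0.3, -0.3]
width: 0.0289
```

```bash
python3 f.py 12
```

```text
32.25 [ 0.529 -0.086  0.177] F [ 0.824 -0.043  0.11 ] sd [0.631 0.4   0.496] t 0.5500000000000007 0.02913286701760246
```

Request:
{"api": "arm_command", "payload": {
  "commands": [
    {"hand": 29.5, "tx": 0, "ty": 0, "tz": 0, "turn": 0},
    {"hand": 30, "tx": 0, "ty": 0, "tz": 0, "turn": 0},
    {"hand": 31, "tx": 0, "ty": 0, "tz": 0, "turn": 0},
    {"hand": 33, "tx": 0, "ty": 0, "tz": 0, "turn": 0},
    {"hand": 37, "tx": 0, "ty": 0, "tz": 0, "turn": 0},
    {"hand": 42, "tx": 0, "ty": 0, "tz": 0, "turn": 0},
    {"hand": 42, "tx": 0, "ty": 0, "tz": 0, "turn": 0},
    {"hand": 42, "tx": 0, "ty": 0, "tz": 0, "turn": 0}
  ]
}}

```text
time: 32.97
tool_pos: [0.5289, -0.0857, 0.1768]
orientation: [[-0.998, -0.068, -0.0], [-0.068, 0.998, -0.0], [0.0, -0.0, -1.0]]
ft_force: [0.0, -0.8, -0.9]
width: 0.0417
```

```bash
python3 lip.py .196|grep -v row
```

```text
32.9667 [ 0.5289 -0.0857  0.1768] [ 0.0094 -0.7542 -0.9369] 0.04167415462979259
225 229 237 tx [np.float64(21.3), np.float64(17.2)]
235 229 237 tx [np.float64(21.3), np.float64(17.2)]
245 229 237 tx [np.float64(21.3), np.float64(17.2)]
310 228 237 tx [np.float64(21.8), np.float64(17.2)]
320 228 237 tx [np.float64(21.7), np.float64(17.1)]
330 228 237 tx [np.float64(21.7), np.float64(17.1)]
gap [np.float64(-9.2), np.float64(9.5)]
```

Request:
{"api": "arm_command", "payload": {
  "commands": [
    {"hand": 42, "tx": 0, "ty": 0, "tz": -15, "turn": 0},
    {"hand": 42, "tx": 0, "ty": 0, "tz": -35, "turn": 0},
    {"hand": 42, "tx": 0, "ty": 0, "tz": -38, "turn": 0},
    {"hand": 60, "tx": 0, "ty": 38, "tz": 0, "turn": 0},
    {"hand": 60, "tx": 5, "ty": 40, "tz": 0, "turn": 0},
    {"hand": 60, "tx": 5, "ty": 40, "tz": 0, "turn": 0},
    {"hand": 60, "tx": 5, "ty": 40, "tz": 0, "turn": 0},
    {"hand": 60, "tx": 6, "ty": 40, "tz": 0, "turn": 0},
    {"hand": 60, "tx": 6, "ty": 40, "tz": 0, "turn": 0},
    {"hand": 60, "tx": 6, "ty": 40, "tz": 0, "turn": 0},
    {"hand": 60, "tx": 6, "ty": 40, "tz": 0, "turn": 0},
    {"hand": 60, "tx": 6, "ty": 40, "tz": 0, "turn": 0}
  ]
}}

```text
time: 34.02
tool_pos: [0.4589, 0.2702, 0.265]
orientation: [[-0.998, -0.068, 0.0], [-0.068, 0.998, 0.0], [-0.0, 0.0, -1.0]]
ft_force: [0.9, -0.1, 0.6]
width: 0.06
```

Request:
{"api": "arm_command", "payload": {
  "commands": [
    {"hand": 60, "tx": 3, "ty": 25, "tz": 25, "turn": 0},
    {"hand": 60, "tx": 4, "ty": 20, "tz": 30, "turn": 0},
    {"hand": 60, "tx": 3, "ty": 4, "tz": 30, "turn": 0},
    {"hand": 60, "tx": 0, "ty": 0, "tz": 25, "turn": 0},
    {"hand": 60, "tx": 0, "ty": 0, "tz": 0, "turn": 0},
    {"hand": 60, "tx": 0, "ty": 0, "tz": 0, "turn": 0},
    {"hand": 60, "tx": 0, "ty": 0, "tz": 0, "turn": 0}
  ]
}}

```text
time: 34.6
tool_pos: [0.4473, 0.3167, 0.1562]
orientation: [[-0.998, -0.067, 0.002], [-0.067, 0.998, 0.001], [-0.002, 0.001, -1.0]]
ft_force: [-0.2, 0.9, -0.3]
width: 0.06
```

```bash
python3 d.py
```

```text
34.6 [0.4473 0.3167 0.1562] [-0.0673  0.9977] [-0.1677  0.92   -0.2575] 0.05996769101223376
[ 250  164   56   50 1517] [276.7956 185.2624] [0.4375 0.3163 0.022 ] tool mm [ 10.1   0.2 134.2]
```

Request:
{"api": "arm_command", "payload": {
  "commands": [
    {"hand": 60, "tx": 3, "ty": 0.3, "tz": 25, "turn": 0},
    {"hand": 60, "tx": 0, "ty": 0, "tz": 25, "turn": 0},
    {"hand": 60, "tx": 0, "ty": 0, "tz": 25, "turn": 0},
    {"hand": 60, "tx": 0, "ty": 0, "tz": 18.5, "turn": 0},
    {"hand": 60, "tx": 0, "ty": 0, "tz": 0, "turn": 0},
    {"hand": 20, "tx": 0, "ty": 0, "tz": 0, "turn": 0},
    {"hand": 20, "tx": 0, "ty": 0, "tz": 0, "turn": 0},
    {"hand": 20, "tx": 0, "ty": 0, "tz": 0, "turn": 0},
    {"hand": 20, "tx": 0, "ty": 0, "tz": 0, "turn": 0}
  ],
  "grip_force": 30
}}

```text
time: 35.4
tool_pos: [0.4446, 0.3178, 0.0633]
orientation: [[-0.998, -0.068, 0.003], [-0.068, 0.998, 0.003], [-0.003, 0.002, -1.0]]
ft_force: [0.5, 0.3, 7.1]
width: 0.0292
```

Request:
{"api": "arm_command", "payload": {
  "commands": [
    {"hand": 20, "tx": 0, "ty": 0, "tz": -10, "turn": 0},
    {"hand": 20, "tx": 0, "ty": 0, "tz": -30, "turn": 0},
    {"hand": 20, "tx": 0, "ty": 0, "tz": -38, "turn": 0},
    {"hand": 20, "tx": 2, "ty": -20, "tz": -34, "turn": 0},
    {"hand": 20, "tx": 3, "ty": -30, "tz": -22, "turn": 0},
    {"hand": 20, "tx": 3, "ty": -38, "tz": 0, "turn": 0},
    {"hand": 20, "tx": 3, "ty": -38, "tz": 0, "turn": 0},
    {"hand": 20, "tx": 3, "ty": -38, "tz": 0, "turn": 0},
    {"hand": 20, "tx": 3, "ty": -38, "tz": 0, "turn": 0},
    {"hand": 20, "tx": 3, "ty": -38, "tz": 0, "turn": 0},
    {"hand": 20, "tx": 3, "ty": -38, "tz": 0, "turn": 0},
    {"hand": 20, "tx": 3, "ty": -35, "tz": 0, "turn": 0}
  ]
}}

```text
time: 36.4
tool_pos: [0.438, 0.0003, 0.1963]
orientation: [[-0.998, -0.067, 0.001], [-0.067, 0.998, -0.0], [-0.001, -0.0, -1.0]]
ft_force: [0.1, -1.0, -2.4]
width: 0.0292
```

Request:
{"api": "arm_command", "payload": {
  "commands": [
    {"hand": 20, "tx": 2, "ty": -26, "tz": 0, "turn": 0},
    {"hand": 20, "tx": 0, "ty": 0, "tz": 0, "turn": 0},
    {"hand": 20, "tx": 0, "ty": 0, "tz": 0, "turn": 0},
    {"hand": 20, "tx": 0, "ty": 0, "tz": 0, "turn": 0},
    {"hand": 20, "tx": 0, "ty": 0, "tz": 0, "turn": 0}
  ]
}}

```text
time: 36.82
tool_pos: [0.4385, -0.0221, 0.1956]
orientation: [[-0.998, -0.07, 0.0], [-0.07, 0.998, 0.001], [-0.0, 0.001, -1.0]]
ft_force: [0.5, -0.5, -2.5]
width: 0.0294
```

```bash
python3 f.py 8;python3 e.py m2 .196
```

```text
37.1667 [ 0.438 -0.023  0.195] F [ 0.107 -0.016 -2.319] sd [0.538 0.363 0.237] t 0.3500000000000014 0.029111488193933503
37.2167 [ 0.4385 -0.0231  0.1952] yaw 0.06880800437881639 [-0.2655  0.6821 -2.0353] 0.028869583112542264
[490 135  12  11  70] tool L [ 67.4 124.9] R [ 70.8 134.4]
[ 237  186   80   73 3745] tool L [ 13.  -21.6] R [12.5 21.6]
[  97  278   60   52 1651] tool L [ -45.8 -122.5] R [-29.2 -73.9]
[172 281  37  26 600] tool L [-29.5 -64. ] R [-20.2 -39.7]
[ 59 318  31  16 341] tool L [ -65.4 -164.4] R [ -59.3 -132.7]
[233 331  24  18 341] tool L [-63.9 -28.3] R [-61.6 -12.7]
[284 334  36  16 446] tool L [-64.    4.5] R [-64.2  27.7]
```

Request:
{"api": "arm_command", "payload": {
  "commands": [
    {"hand": 20, "tx": -5, "ty": -2, "tz": -1.5, "turn": 0},
    {"hand": 20, "tx": -10, "ty": -2.3, "tz": 0, "turn": 0},
    {"hand": 20, "tx": -15, "ty": 0, "tz": 0, "turn": 0},
    {"hand": 20, "tx": -15, "ty": 0, "tz": 0, "turn": 0},
    {"hand": 20, "tx": -12, "ty": 0, "tz": 0, "turn": 0},
    {"hand": 20, "tx": -10, "ty": 0, "tz": 0, "turn": 0},
    {"hand": 20, "tx": -7, "ty": 0, "tz": 0, "turn": 0},
    {"hand": 20, "tx": -4, "ty": 0, "tz": 0, "turn": 0},
    {"hand": 20, "tx": -4, "ty": 0, "tz": 0, "turn": 0},
    {"hand": 20, "tx": -3, "ty": 0, "tz": 0, "turn": 0},
    {"hand": 20, "tx": 0, "ty": 0, "tz": 0, "turn": 0},
    {"hand": 20, "tx": 0, "ty": 0, "tz": 0, "turn": 0}
  ]
}}

```text
time: 38.27
tool_pos: [0.5233, -0.022, 0.1968]
orientation: [[-0.998, -0.068, -0.0], [-0.068, 0.998, -0.0], [0.0, 0.0, -1.0]]
ft_force: [-0.2, -0.1, -2.8]
width: 0.029
```

```bash
python3 lip.py .196|grep -v row
```

```text
38.2667 [ 0.5233 -0.022   0.1968] [-0.1834 -0.1265 -2.8173] 0.028974302488956827
225 218 226 tx [np.float64(20.4), np.float64(15.9)]
235 218 226 tx [np.float64(20.4), np.float64(15.9)]
245 218 226 tx [np.float64(20.4), np.float64(15.9)]
310 218 225 tx [np.float64(20.4), np.float64(16.4)]
320 218 225 tx [np.float64(20.4), np.float64(16.4)]
330 218 225 tx [np.float64(20.3), np.float64(16.3)]
gap [np.float64(-9.7), np.float64(9.7)]
```

Request:
{"api": "arm_command", "payload": {
  "commands": [
    {"hand": 20, "tx": -1, "ty": 0, "tz": 1.6, "turn": 0},
    {"hand": 20, "tx": 0, "ty": 0, "tz": 1.6, "turn": 0},
    {"hand": 20, "tx": 0, "ty": 0, "tz": 1.6, "turn": 0},
    {"hand": 20, "tx": 0, "ty": 0, "tz": 1.6, "turn": 0},
    {"hand": 20, "tx": 0, "ty": 0, "tz": 1.6, "turn": 0},
    {"hand": 20, "tx": 0, "ty": 0, "tz": 1.6, "turn": 0},
    {"hand": 20, "tx": 0, "ty": 0, "tz": 1.6, "turn": 0},
    {"hand": 20, "tx": 0, "ty": 0, "tz": 1.6, "turn": 0},
    {"hand": 20, "tx": 0, "ty": 0, "tz": 1.6, "turn": 0},
    {"hand": 20, "tx": 0, "ty": 0, "tz": 1.6, "turn": 0},
    {"hand": 20, "tx": 0, "ty": 0, "tz": 1.6, "turn": 0},
    {"hand": 20, "tx": 0, "ty": 0, "tz": 1.6, "turn": 0}
  ]
}}

```text
time: 39.32
tool_pos: [0.5246, -0.0219, 0.1774]
orientation: [[-0.998, -0.068, -0.0], [-0.068, 0.998, -0.0], [0.0, -0.0, -1.0]]
ft_force: [-0.3, -0.1, -2.3]
width: 0.0292
```

Request:
{"api": "arm_command", "payload": {
  "commands": [
    {"hand": 20, "tx": 0, "ty": 0, "tz": 1.5, "turn": 0},
    {"hand": 20, "tx": 0, "ty": 0, "tz": 1.5, "turn": 0},
    {"hand": 20, "tx": 0, "ty": 0, "tz": 1.5, "turn": 0},
    {"hand": 20, "tx": 0, "ty": 0, "tz": 1.5, "turn": 0},
    {"hand": 20, "tx": 0, "ty": 0, "tz": 1.5, "turn": 0},
    {"hand": 20, "tx": -0.1, "ty": 0, "tz": 1.5, "turn": 0},
    {"hand": 20, "tx": -0.1, "ty": 0, "tz": 1.5, "turn": 0},
    {"hand": 20, "tx": -0.1, "ty": 0, "tz": 1.5, "turn": 0},
    {"hand": 20, "tx": -0.1, "ty": 0, "tz": 1.5, "turn": 0},
    {"hand": 20, "tx": -0.1, "ty": 0, "tz": 1.5, "turn": 0},
    {"hand": 20, "tx": -0.2, "ty": 0, "tz": 1.5, "turn": 0},
    {"hand": 20, "tx": -0.2, "ty": 0, "tz": 1.5, "turn": 0}
  ]
}}

```text
time: 40.32
tool_pos: [0.5257, -0.0218, 0.1595]
orientation: [[-0.998, -0.068, 0.0], [-0.068, 0.998, -0.0], [-0.0, -0.0, -1.0]]
ft_force: [0.9, 0.6, 0.1]
width: 0.0292
```

```bash
python3 f.py 6;python3 lip.py .178|grep -v row
```

```text
40.5667 [ 0.525 -0.022  0.16 ] F [ 0.591  0.104 -0.233] sd [0.317 0.521 0.407] t 0.25 0.029088163101844332
40.6167 [ 0.5254 -0.0218  0.1596] [ 0.4769  0.038  -1.1826] 0.0293026310984497
225 231 240 tx [np.float64(19.9), np.float64(15.3)]
235 231 240 tx [np.float64(20.0), np.float64(15.3)]
245 231 240 tx [np.float64(20.0), np.float64(15.3)]
310 216 239 tx [np.float64(27.5), np.float64(15.8)]
320 231 240 tx [np.float64(19.9), np.float64(15.2)]
330 231 239 tx [np.float64(19.9), np.float64(15.7)]
gap [np.float64(-9.2), np.float64(9.6)]
```

```bash
python3 f.py 14
```

```text
41.3167 [ 0.525 -0.022  0.16 ] F [ 0.404 -0.013 -0.659] sd [0.362 0.629 0.415] t 0.6499999999999986 0.029265367778934688
```

Request:
{"api": "arm_command", "payload": {
  "commands": [
    {"hand": 20, "tx": -0.4, "ty": 0, "tz": 1.5, "turn": 0},
    {"hand": 20, "tx": -0.4, "ty": 0, "tz": 1.5, "turn": 0},
    {"hand": 20, "tx": -0.4, "ty": 0, "tz": 1.5, "turn": 0},
    {"hand": 20, "tx": -0.3, "ty": 0, "tz": 1.5, "turn": 0},
    {"hand": 20, "tx": -0.2, "ty": 0, "tz": 1.5, "turn": 0},
    {"hand": 20, "tx": 0, "ty": 0, "tz": 0, "turn": 0},
    {"hand": 20, "tx": 0, "ty": 0, "tz": 0, "turn": 0}
  ]
}}

```text
time: 41.95
tool_pos: [0.5271, -0.0217, 0.152]
orientation: [[-0.998, -0.068, -0.0], [-0.068, 0.998, -0.0], [0.0, -0.0, -1.0]]
ft_force: [-0.7, 0.2, 0.2]
width: 0.0291
```

```bash
python3 f.py 14;python3 lip.py .171|grep -v row
```

```text
42.6 [ 0.527 -0.022  0.152] F [-0.701  0.235 -0.023] sd [0.523 0.447 0.413] t 0.6499999999999986 0.029123229611724713
42.65 [ 0.5271 -0.0217  0.1521] [-1.4036 -0.2404 -0.4486] 0.02924676077468283
225 231 239 tx [np.float64(20.1), np.float64(16.0)]
235 231 240 tx [np.float64(20.2), np.float64(15.5)]
245 231 239 tx [np.float64(20.2), np.float64(16.1)]
310 231 239 tx [np.float64(20.1), np.float64(16.0)]
320 231 239 tx [np.float64(20.1), np.float64(16.0)]
330 230 239 tx [np.float64(20.6), np.float64(15.9)]
gap [np.float64(-9.2), np.float64(9.1)]
```

Request:
{"api": "arm_command", "payload": {
  "commands": [
    {"hand": 20, "tx": 0, "ty": 0, "tz": 1, "turn": 0},
    {"hand": 29.5, "tx": 0, "ty": 0, "tz": 0, "turn": 0},
    {"hand": 30, "tx": 0, "ty": 0, "tz": 0, "turn": 0},
    {"hand": 31, "tx": 0, "ty": 0, "tz": 0, "turn": 0},
    {"hand": 33, "tx": 0, "ty": 0, "tz": 0, "turn": 0},
    {"hand": 37, "tx": 0, "ty": 0, "tz": 0, "turn": 0},
    {"hand": 42, "tx": 0, "ty": 0, "tz": 0, "turn": 0},
    {"hand": 42, "tx": 0, "ty": 0, "tz": 0, "turn": 0},
    {"hand": 42, "tx": 0, "ty": 0, "tz": 0, "turn": 0}
  ]
}}

```text
time: 43.45
tool_pos: [0.5272, -0.0217, 0.1511]
orientation: [[-0.998, -0.068, 0.0], [-0.068, 0.998, -0.0], [-0.0, -0.0, -1.0]]
ft_force: [0.3, -0.9, -0.6]
width: 0.0418
```

```bash
python3 lip.py .170|grep -v row; sleep 0; python3 lip.py .170|grep 245
```

```text
43.45 [ 0.5272 -0.0217  0.1511] [ 0.3352 -0.858  -0.6327] 0.04180675431161611
225 231 240 tx [np.float64(20.1), np.float64(15.5)]
235 231 240 tx [np.float64(20.1), np.float64(15.5)]
245 231 240 tx [np.float64(20.2), np.float64(15.5)]
310 216 239 tx [np.float64(27.7), np.float64(16.0)]
320 231 239 tx [np.float64(20.1), np.float64(15.9)]
330 231 239 tx [np.float64(20.0), np.float64(15.9)]
gap [np.float64(-9.2), np.float64(9.6)]
245 231 240 tx [np.float64(20.2), np.float64(15.5)]
row 236 [200, 201, 202, 203, 204, 205, 206, 207, 208, 209, 210, 211, 212, 213, 214, 215, 216, 217, 218, 219, 220, 221, 222, 223, 224, 225, 226, 227, 228, 229, 230, 231, 232, 233, 234, 235, 236, 237, 238, 239, 240, 241, 242, 243, 244, 245, 246, 247, 248, 249, 250, 251, 252, 253, 254, 255, 256, 257, 296, 297, 298, 299, 300, 301, 302, 303, 304, 305, 306, 307, 308, 309, 310, 311, 312, 313, 314, 315, 316, 317, 318, 319, 320, 321, 322, 323, 324, 325, 326, 327, 328, 329, 330, 331, 332, 333, 334, 335, 336, 337, 338, 339, 340, 341, 342, 343]
```

All three hang and nothing moved after release. Next is the lever.

Request:
{"api": "arm_command", "payload": {
  "commands": [
    {"hand": 42, "tx": 0, "ty": 0, "tz": -15, "turn": 0},
    {"hand": 42, "tx": 0, "ty": 0, "tz": -35, "turn": 0},
    {"hand": 42, "tx": 0, "ty": 0, "tz": -40, "turn": 0},
    {"hand": 42, "tx": 9, "ty": -35, "tz": -10, "turn": 0},
    {"hand": 42, "tx": 9, "ty": -38, "tz": 0, "turn": 0},
    {"hand": 42, "tx": 9, "ty": -38, "tz": 0, "turn": 0},
    {"hand": 42, "tx": 9, "ty": -38, "tz": 0, "turn": 0},
    {"hand": 42, "tx": 9, "ty": -38, "tz": 0, "turn": 0},
    {"hand": 42, "tx": 9, "ty": -38, "tz": 0, "turn": 0},
    {"hand": 42, "tx": 9, "ty": -34, "tz": 0, "turn": 0},
    {"hand": 42, "tx": 0, "ty": 0, "tz": 0, "turn": 0.1},
    {"hand": 42, "tx": 0, "ty": 0, "tz": 0, "turn": 0.1}
  ]
}}

```text
time: 44.55
tool_pos: [0.4804, -0.2877, 0.2509]
orientation: [[-0.99, 0.141, -0.001], [0.141, 0.99, -0.001], [0.0, -0.001, -1.0]]
ft_force: [0.5, 1.5, -0.0]
width: 0.0419
```

Request:
{"api": "arm_command", "payload": {
  "commands": [
    {"hand": 20, "tx": 0, "ty": 0, "tz": 0, "turn": 0.09},
    {"hand": 0, "tx": 0, "ty": 0, "tz": 0, "turn": 0},
    {"hand": 0, "tx": 0, "ty": 0, "tz": 0, "turn": 0},
    {"hand": 0, "tx": 0, "ty": 0, "tz": 0, "turn": 0}
  ]
}}

```text
time: 44.88
tool_pos: [0.4821, -0.2841, 0.251]
orientation: [[-0.976, 0.217, -0.0], [0.217, 0.976, 0.0], [0.0, -0.0, -1.0]]
ft_force: [-0.4, -0.1, 0.0]
width: 0.0001
```

```bash
python3 ang.py
```

```text
[ 0.4821 -0.2841  0.251 ] G [([302, 199, 2, 10], array([302.0909, 203.7273])), ([254, 200, 2, 9], array([254.8182, 204.2727])), ([249, 205, 1, 4], array([249. , 206.5])), ([308, 205, 1, 4], array([308. , 206.5]))] R [([555, 59, 5, 12], array([557.4667,  64.    ])), ([255, 214, 1, 8], array([255. , 217.5])), ([301, 217, 2, 2], array([301.5, 217.5]))] B [([396, 81, 21, 21], array([405.7478,  90.9623]), array([ 0.4076, -0.1507,  0.138 ])), ([266, 222, 26, 25], array([278.6948, 234.1747]), array([ 0.5127, -0.289 ,  0.138 ]))]
hinge,w,theta,yaw [ 0.4942 -0.2847  0.0311  0.8995 -0.2235] cost 0.023107870881698894
```

Request:
{"api": "arm_command", "payload": {
  "commands": [
    {"hand": 0, "tx": 5, "ty": 1.8, "tz": 20, "turn": 0},
    {"hand": 0, "tx": 0, "ty": 0, "tz": 35, "turn": 0},
    {"hand": 0, "tx": 0, "ty": 0, "tz": 38, "turn": 0},
    {"hand": 0, "tx": 0, "ty": 0, "tz": 35, "turn": 0},
    {"hand": 0, "tx": 0, "ty": 0, "tz": 19, "turn": 0},
    {"hand": 0, "tx": -6, "ty": 0, "tz": 0, "turn": 0},
    {"hand": 0, "tx": -6, "ty": 0, "tz": 0, "turn": 0},
    {"hand": 0, "tx": -6, "ty": 0, "tz": 0.5, "turn": 0},
    {"hand": 0, "tx": -6, "ty": 0, "tz": 1, "turn": 0},
    {"hand": 0, "tx": -6, "ty": 0, "tz": 1.5, "turn": 0},
    {"hand": 0, "tx": -6, "ty": 0, "tz": 2, "turn": 0}
  ]
}}

```text
time: 45.85
tool_pos: [0.514, -0.29, 0.1003]
orientation: [[-0.976, 0.22, 0.002], [0.22, 0.976, -0.001], [-0.002, -0.001, -1.0]]
ft_force: [-1.5, 0.4, 0.6]
width: 0.0001
```

Request:
{"api": "arm_command", "payload": {
  "commands": [
    {"hand": 0, "tx": -6, "ty": 0, "tz": 2.5, "turn": 0},
    {"hand": 0, "tx": -5, "ty": 0, "tz": 3, "turn": 0},
    {"hand": 0, "tx": -4, "ty": 0, "tz": 3, "turn": 0},
    {"hand": 0, "tx": -3, "ty": 0, "tz": 2, "turn": 0},
    {"hand": 0, "tx": 0, "ty": 0, "tz": 0, "turn": 0}
  ]
}}

```text
time: 46.27
tool_pos: [0.5308, -0.2933, 0.088]
orientation: [[-0.976, 0.22, -0.0], [0.22, 0.976, 0.0], [0.0, 0.0, -1.0]]
ft_force: [-0.5, -0.3, 1.1]
width: 0.0001
```

Request:
{"api": "arm_command", "payload": {
  "commands": [
    {"hand": 0, "tx": -1.5, "ty": 0, "tz": 0.5, "turn": 0},
    {"hand": 0, "tx": -1, "ty": 0, "tz": 0, "turn": 0},
    {"hand": 0, "tx": 0, "ty": 0, "tz": 0, "turn": 0}
  ]
}}

```text
time: 46.52
tool_pos: [0.5319, -0.2938, 0.0878]
orientation: [[-0.975, 0.22, -0.001], [0.22, 0.975, 0.001], [0.002, 0.0, -1.0]]
ft_force: [-1.8, 0.6, -1.0]
width: -0.0001
```

Request:
{"api": "arm_command", "payload": {
  "commands": [
    {"hand": 0, "tx": -1, "ty": 0, "tz": 0, "turn": 0},
    {"hand": 0, "tx": -1, "ty": 0, "tz": 0, "turn": 0},
    {"hand": 0, "tx": 0, "ty": 0, "tz": 0, "turn": 0}
  ]
}}

```text
time: 46.77
tool_pos: [0.5328, -0.294, 0.0875]
orientation: [[-0.975, 0.22, -0.003], [0.22, 0.975, 0.001], [0.004, 0.0, -1.0]]
ft_force: [-5.5, 0.8, -0.3]
width: -0.0004
```

Force has risen to 5.5 N, so the lever is at the stop. I retreat and check.

Request:
{"api": "arm_command", "payload": {
  "commands": [
    {"hand": 0, "tx": 25, "ty": 0, "tz": 0, "turn": 0},
    {"hand": 0, "tx": 15, "ty": 0, "tz": -30, "turn": 0},
    {"hand": 0, "tx": 10, "ty": 0, "tz": -38, "turn": 0},
    {"hand": 0, "tx": 10, "ty": 0, "tz": -38, "turn": 0},
    {"hand": 40, "tx": 0, "ty": 0, "tz": -38, "turn": 0},
    {"hand": 40, "tx": 0, "ty": 0, "tz": -30, "turn": 0},
    {"hand": 40, "tx": 0, "ty": 0, "tz": 0, "turn": 0},
    {"hand": 40, "tx": 0, "ty": 0, "tz": 0, "turn": 0},
    {"hand": 40, "tx": 0, "ty": 0, "tz": 0, "turn": 0}
  ]
}}

```text
time: 47.52
tool_pos: [0.4764, -0.281, 0.262]
orientation: [[-0.976, 0.22, 0.001], [0.22, 0.976, -0.0], [-0.001, 0.0, -1.0]]
ft_force: [-0.0, 1.1, 0.8]
width: 0.0399
```

```bash
python3 ang.py; python3 - <<'E'
from h import *
a=viewer.camera('scene')['image'][150:300,180:420];b=viewer.camera('wrist')['image']
o=np.zeros((600,800,3),np.uint8);o[:300,:480]=cv2.resize(a,(480,300),interpolation=2);o[300:600,:400]=cv2.resize(b,(400,300),interpolation=cv2.INTER_AREA)
o[:,480:]=cv2.resize(viewer.camera('side')['image'][130:320,230:331],(320,600),interpolation=2);cv2.imwrite('pics/z1.png',o)
E
```

```text
[ 0.4764 -0.281   0.262 ] G [([254, 202, 1, 10], array([254. , 206.5])), ([300, 205, 1, 7], array([300., 208.])), ([305, 207, 1, 5], array([305., 209.]))] R [([299, 212, 1, 12], array([299. , 217.5])), ([254, 219, 2, 5], array([254.8333, 221.3333]))] B [([391, 86, 21, 20], array([400.7934,  95.503 ]), array([ 0.4059, -0.1486,  0.138 ])), ([266, 257, 23, 22], array([276.7028, 267.3602]), array([ 0.545 , -0.2965,  0.138 ]))]
hinge,w,theta,yaw [ 0.4931 -0.2822  0.0278  1.4694 -0.2362] cost 3.0945421500989796
```

View pics/z1.png

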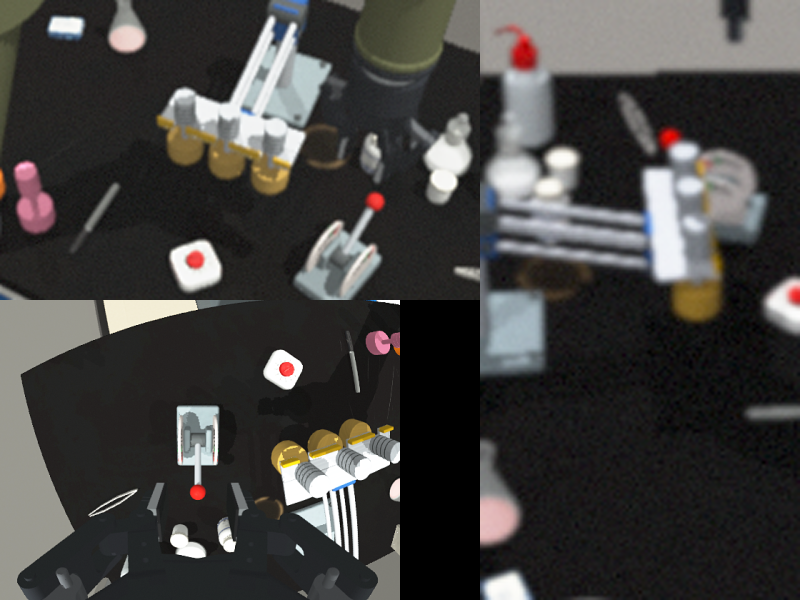

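```bash
python3 - <<'E'
from h import *
s=sensors.state();c=viewer.camera('wrist');p=wz(c,s,(276.7,267.4),.118);f=np.array([.975,-.222])
print(p,'ball fwd of hinge',(p[:2]-[.4942,-.2847])@f,'want .061')
print(ticket.finish_job())
E
```

```text
[ 0.55304156 -0.29820934  0.118     ] ball fwd of hinge 0.06036959854267925 want .061
the job is handed in; nothing more can be done
None
```

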